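# Put the shrine's seals and paste pot away in their tight-lidded case

## Task

Put the seals and the seal-paste pot away in their case: slip the blade of the spatula into the slot under the front edge of the lid, lever the lid up with it and open the lid fully, and lay the spatula back level on its rest. Press every seal standing on the counter into the recess of its own shape and size in the case, upright and fully home so that its die is flush with the lining, set the white paste pot down fully home in the big round recess beside them, then push the lid shut without slamming it. Leave everything else on the counter where it is.

Things in the scene. Friction and masses are not known exactly. Their poses are not given: they have to be found in the camera images.
- case: pale wood seal case, 200 mm deep (x), 300 mm wide (y), rim 66 mm high, walls 8 mm, fixed; origin under its centre; -x is the front with the prying slot, +x the hinged back. The front faces the robot's right (world -y, within 0.25 rad). Inside, a grey lining 22 mm thick has five recesses 14 mm deep: two in front, two behind, one at the +y end
- lid (a joint): angle of the case's flat lid (9 mm thick, 200 x 300 mm, flush with the walls all round, no handle): 0 shut, grows as it opens, stop at 1.7 rad (just past upright). 280 g; a tight hinge whose friction (0.32 N m) holds the lid wherever it is left; about 3.5 N lift it at the front edge
- lid_hinge (a point): middle of the hinge line, 66 mm above the counter at the back of the case; x, y, z axes turn with the lid (the lid lies towards its -x, hinge line along y)
- lid_edge (a point): middle of the lid's free front edge, 200 mm from the hinge, at mid-thickness; moves with the lid
- slot (a point): prying slot: a notch 44 mm wide and 9 mm high (57 to 66 mm above the counter) right through the 8 mm front wall, under the middle of the lid's front edge. This point is its centre on the outer face; axes as the case
- spatula: steel seal-paste spatula, 60 g. Origin: middle of the underside of its wooden handle; x towards the blade, z up. Handle 90 mm long, 14 mm wide (y), 18 mm high (z 0 to 18 mm); blade 70 mm long beyond it, 16 mm wide, 2.5 mm thick, mid-plane 9 mm above the origin. At the start it lies level on its rest, handle underside 26 mm above the counter
- spatula_tip (a point): tip of the spatula's blade: 115 mm ahead (x) and 9 mm above (z) the spatula's origin
- rest: pale wooden tool rest, fixed, base 100 x 46 x 6 mm, with two cradles 66 mm apart along x (8 mm thick, 58 mm free between), each with a notch open to the top, about 20 mm wide at its floor 26 mm above the counter, sides up to 37 mm. Origin under its centre; x runs along the tool lying on it, whose handle middle belongs midway between the cradles
- recess_large (a point): centre of the floor of the large square recess, 54 x 54 mm, front middle of the case (x -43, y 0 mm in the case's frame); floor 8 mm above the counter, mouth 22 mm. Axes of all recesses as the case
- recess_round (a point): centre of the floor of the round recess, 50 mm diameter, front, -y end (x -43, y -95 mm); same heights
- recess_long (a point): centre of the floor of the oblong recess, 66 mm (case x) by 34 mm (case y), back middle (x 43, y 0 mm); same heights
- recess_small (a point): centre of the floor of the small square recess, 38 x 38 mm, back, -y end (x 43, y -95 mm); same heights
- recess_pot (a point): centre of the floor of the largest round recess, 60 mm diameter, alone at the +y end of the case (x 0, y 92 mm); same heights
- ink_pot: white porcelain pot of seal paste with its lid on, a plain cylinder 56 mm in diameter, 30 mm high, with a thin blue line round it; always there. Origin: centre of the underside; z up. 160 g. In its recess it stands 16 mm proud of the lining
- seal_large: large square seal: a 14 mm thick brown wooden die 50 x 50 mm with a pale bar grip on its middle, 34 mm long (along x), 16 mm wide (along y), 34 mm tall, so 48 mm in all. Origin: centre of the underside of the die; z up. About 150 g, low and stable. Stands upright on the counter at the start; absent in some runs
- seal_round: round seal: a pale round grip 20 mm in diameter and 34 mm tall on a 14 mm thick brown wooden die 46 mm in diameter, 48 mm in all. Origin: centre of the underside; z up. 120 g. Stands upright; absent in some runs
- seal_long: oblong seal: a 14 mm thick brown wooden die 62 mm (x) by 30 mm (y) with a pale bar grip on its middle, 36 mm long (along x), 16 mm wide (along y), 34 mm tall, so 48 mm in all. Origin: centre of the underside of the die; z up. About 120 g, low and stable. Stands upright on the counter at the start; absent in some runs
- seal_small: small square seal: a 14 mm thick brown wooden die 34 x 34 mm with a pale bar grip on its middle, 22 mm long (along x), 16 mm wide (along y), 34 mm tall, so 48 mm in all. Origin: centre of the underside of the die; z up. About 90 g, low and stable. Stands upright on the counter at the start; absent in some runs
- inkstone: bystander: dark inkstone, 130 x 75 x 18 mm, origin under its centre
- paperweight: bystander: steel bar 170 x 20 x 12 mm, origin under its centre
- calculator: bystander: white desk calculator, 130 x 85 x 17 mm, origin under its centre
- teacup: bystander: blue tea cup, 72 mm diameter, 65 mm high, origin under its centre
- dropper: bystander: white porcelain water dropper, 36 mm diameter, 22 mm high, among the seals, origin under its centre
- slips: bystander: stack of paper slips 105 x 150 x 22 mm, origin under its centre
Not all that is in view belongs to the job. What is shaped like the ink_pot but purple or red is not meant.

How it is judged:
On the way, in this order (a step that is already met when the one before it is completed fails the run):
1. the lid is levered ajar with the spatula (more than 0.12 rad while the spatula bears on the case or its lid) (value of joint lid above 0.12 rad and contact force between spatula and case above 0.3 N), for 0.1 s.
2. the lid stands open, more than 1.35 rad (value of joint lid above 1.35 rad), for 0.3 s.
3. with the lid still open, every seal present and the paste pot are fully home in their own recesses (horizontal distance between seal_large and recess_large below 0.005 m and z of seal_large in the frame of recess_large below 0.0025 m and angle between each of seal_large, seal_round, seal_long, seal_small, ink_pot's own z axis and vertical below 0.08 rad and horizontal distance between seal_round and recess_round below 0.005 m and z of seal_round in the frame of recess_round below 0.0025 m and horizontal distance between seal_long and recess_long below 0.005 m and z of seal_long in the frame of recess_long below 0.0025 m and horizontal distance between seal_small and recess_small below 0.005 m and z of seal_small in the frame of recess_small below 0.0025 m and horizontal distance between ink_pot and recess_pot below 0.005 m and z of ink_pot in the frame of recess_pot below 0.0025 m and value of joint lid above 0.6 rad), for 0.2 s.
4. the lid is shut (value of joint lid below 0.03 rad), for 0.2 s.
At the end, for the whole second after the job is handed in: Lid shut (under 0.03 rad); each seal present and the pot in its own recess: within 5 mm of the centre, upright within 0.08 rad, at most 2.5 mm above the floor; spatula still and level on both cradles of its rest (25 mm along, 9 mm across, 0.15 rad) (value of joint lid below 0.03 rad and horizontal distance between seal_large and recess_large below 0.005 m and z of seal_large in the frame of recess_large below 0.0025 m and angle between each of seal_large, seal_round, seal_long, seal_small, ink_pot's own z axis and vertical below 0.08 rad and horizontal distance between seal_round and recess_round below 0.005 m and z of seal_round in the frame of recess_round below 0.0025 m and horizontal distance between seal_long and recess_long below 0.005 m and z of seal_long in the frame of recess_long below 0.0025 m and horizontal distance between seal_small and recess_small below 0.005 m and z of seal_small in the frame of recess_small below 0.0025 m and horizontal distance between ink_pot and recess_pot below 0.005 m and z of ink_pot in the frame of recess_pot below 0.0025 m and x of spatula in the frame of rest between -0.025 and 0.025 m and y of spatula in the frame of rest between -0.009 and 0.009 m and z of spatula in the frame of rest between 0.022 and 0.032 m and angle between the x axis of spatula and the x axis of rest, either way round below 0.15 rad and angle between spatula's own z axis and vertical below 0.15 rad and linear speed of spatula below 0.02 m/s); the robot touches nothing.
It fails at once if the lid is slammed (it shuts faster than 3 rad/s) (velocity of joint lid below -3 rad/s and value of joint lid below 0.5 rad).
It fails at once if a bystander is pushed more than 5 cm or knocked over (distance of any of inkstone, paperweight, calculator, teacup, dropper, slips from where it was at the start of the episode above 0.05 m or angle between any of inkstone, paperweight, calculator, teacup, dropper, slips's own z axis and vertical above 0.6 rad).
Of seal_large, seal_round, seal_long, seal_small only 2 to 4 are there at a start; the rules pass over those that are not, and their reading is None.
At some moment in a run one of seal_large, seal_round, seal_long, seal_small, ink_pot may be knocked a few centimetres aside while the robot is not near it.
It also fails if it takes over 210 s, if anything falls off the work surface, if the arm or the gripper's body presses on something with over 40 N, if the wrist force passes 120 N, or if a joint passes its speed limit or range.

## Robot

A 6-joint arm with a two-finger parallel gripper is mounted at the origin on the work surface. World frame = base frame: x ahead of the robot, y to its left, z up, the work surface at z = 0. Lengths are in m, angles in rad, forces in N, time in s.
With the tool pointing down it reaches from about 0.225 to 0.875 m from the base axis. Payload 3.4 kg.
Tool frame: the origin (TCP) lies on the mounting face of the last link; the fingertips stand 173 mm ahead of it and the grasp point (between the pads) lies 155 mm ahead of it; z points along the fingers, y is the line along which they close (so a half turn about z gives the same grasp; the last joint's range is limited). The gripper opens to 85 mm and grips with 20 to 120 N. Pads are 22 mm wide; open, the fingers measure 114 mm over their backs; the gripper's body (76 mm by 85 mm) begins 54 mm behind the grasp point. The pads swing forward as they close: fully open they stand 13 mm farther back than shut.
Start: joints at [1.217, 0.276, 1.505, -0, 1.361, -0.121], TCP at [0.133, 0.56, 0.405] pointing down, gripper open.
Joint ranges: [-2.89, 2.89], [-0.75, 2.08], [0.22, 2.7], [-1.18, 4.32], [0.11, 2.71], [-2.7, 2.7]. Speed limits (rad/s): [2.57, 2.57, 3.14, 3.14, 3.14, 3.14].

## Interface

Orientations are given as a unit quaternion [w, x, y, z].
In Python, from rig import manip gives the robot as it stands.
- The arm moves only by the tool carry_out, never from a script. Its arguments are lists of equal length, an entry for each row: "linear": the shift along the world's x, y, z each as a share of 500 mm, from -1 to 1, a list of three; "angular": the turn, a rotation vector about the world's x, y, z each as a share of 0.08 rad, from -1 to 1, a list of three; "hand": the opening, from 0 (shut) to 1 (fully open). In form: {"linear": [[x, y, z], ...], "angular": [[rx, ry, rz], ...], "hand": [hand, ...]}. A call has 1 to 8 rows; each row shifts and turns the commanded pose from where the row before left it; what a row does not reach is not made up. A row lasts 1/12 s, in which the tool goes at most 41.7 mm and 7.16 degrees, less where a joint would pass 70% of its speed; a pose out of reach is approached as far as the arm can. A call with a number of a shift or a turn outside -1 to 1 is refused whole. A call with a gripper value outside its range is refused whole. The fingers move at their own pace and stop on an object; "force" is the grip in N (left out, the last holds). Time passes only in rows, so rows that do not move let the fingers close. It gives the time, the measured TCP pose, the force, the opening and the grip force at its end, in the units of the state.
- manip.get_state(): the state, without advancing time (a new reading comes with each control period).
- manip.get_image(name): name is "side" or "top"; returns the picture (480x640x3 uint8, red, green, blue); there is no depth.
- manip.camera_params(name): a dict with "fx", "fy", "cx", "cy" (pixels), "view" (4x4, takes a point from world to camera coordinates). Camera axes: x right, y down, z forward; pixel columns grow to the right and rows downward; lengths in m; the calibration is good to about 2 mm. A picture is of the moment at which its call begins. camera_params takes no time and is no camera call.
- manip.sign_off(): hands the job in; it is judged then, once.
The state is a dict: "clock": time; "qpos": joint angles; "qd": joint speeds; "effort": joint torques, N m; "position": TCP position; "ee_rot": TCP orientation; "contact_force": force on the tool from outside, world axes, zero at the start; "moment": the same for the moment, N m; "width": finger opening in m; "gripper_force": force on a finger pad.
Only numpy, scipy, OpenCV 4.12 (cv2) and the standard library are available. Lean on these libraries where they do the work, as an engineer would, in place of code of your own. Each camera call takes 0.05 s, during which the arm holds its last target. There are 200 camera calls.

## Working session

There is one attempt and no reset: what is moved stays moved. The work goes in short steps, Python scripts to look and compute and a tool call to move; the robot and the scene stay as the last step left them, time stands still between calls to the robot, and variables do not carry over. Pictures are saved under pics/ and viewed, at most 14 in all, crops included, and the job is handed in when it is done.

Besides the shell and the picture viewer there is one more tool, called after "Request:" in YAML: its name, and indented under it one key for each argument. carry_out: Moves the arm, as the interface text tells. Its arguments: {"type":"object","properties":{"linear":{"type":"array"},"angular":{"type":"array"},"hand":{"type":"array"},"force":{"type":"number"}},"required":["linear","angular","hand"]}

```bash
mkdir -p pics; ls; python3 - <<'E'
from rig import manip
import cv2,numpy as np
np.set_printoptions(precision=4,suppress=True)
s=manip.get_state(); print({k:np.round(v,4) for k,v in s.items()})
for n in ("top","side"):
    p=manip.camera_params(n); print(n,p["fx"],p["cx"],p["cy"]); print(np.array(p["view"]))
    cv2.imwrite(f"pics/{n}0.png",manip.get_image(n)[:,:,::-1])
E
```

```text
pics
{'clock': np.float64(0.0), 'qpos': array([ 1.217 ,  0.2766,  1.5062,  0.    ,  1.3607, -0.121 ]), 'qd': array([ 0.0005,  0.001 ,  0.0013,  0.0002, -0.0011, -0.0013]), 'effort': array([ -0.0014, -41.6774, -24.5797,  -0.0002,   0.0111,   0.    ]), 'position': array([0.1326, 0.5593, 0.4038]), 'ee_rot': array([-0.0002,  0.1161,  0.9932, -0.0009]), 'contact_force': array([-0.3791,  0.8366,  1.3677]), 'moment': array([0.0069, 0.0661, 0.0005]), 'gripper_force': np.float64(0.0), 'width': np.float64(0.0858)}
top 471.2752886352643 323.99835683248216 249.06597384993046
[[-0.1314 -0.9913 -0.0059  0.1335]
 [-0.9701  0.1298 -0.2052  0.588 ]
 [ 0.2042 -0.0212 -0.9787  1.1257]
 [ 0.      0.      0.      1.    ]]
side 510.420538815509 320.42630991404275 236.23603585849992
[[ 0.8122 -0.5834  0.0033 -0.4329]
 [-0.388  -0.5444 -0.7436  0.2956]
 [ 0.4357  0.6027 -0.6686  0.8272]
 [ 0.      0.      0.      1.    ]]
```

View pics/top0.png

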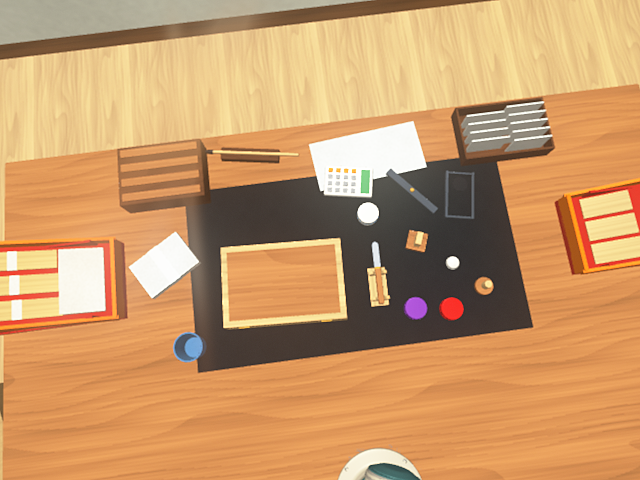

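View pics/side0.png

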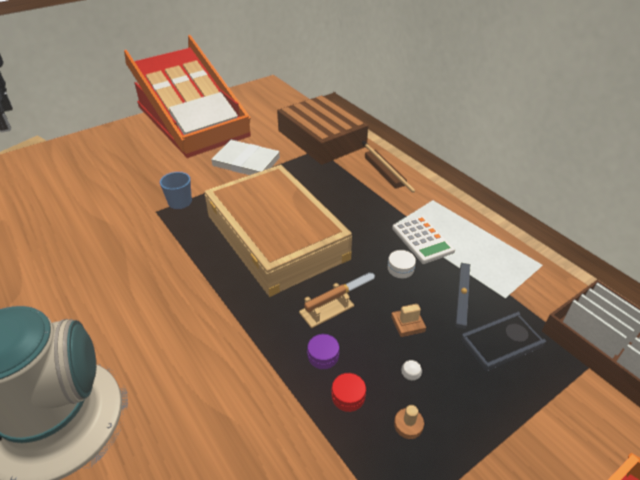

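The top view shows the case at (283,283), the spatula on its rest at (378,275) with the blade up, the white pot at (368,213), the square seal at (417,241), the round seal at (484,286) and the dropper at (452,263). Purple and red decoys sit at (416,308) and (452,309). The side view agrees. The case looks long horizontally, so I'll zoom in to find the front.

```bash
cat > h.py <<'E'
from rig import manip
import cv2,numpy as np
np.set_printoptions(precision=4,suppress=True)
P={n:manip.camera_params(n) for n in ("top","side")}
def proj(n,X):
    p=P[n]; V=np.array(p["view"]); c=V[:3,:3]@np.array(X)+V[:3,3]
    return np.array([p["fx"]*c[0]/c[2]+p["cx"],p["fy"]*c[1]/c[2]+p["cy"]])
def ray(n,uv):
    p=P[n]; V=np.array(p["view"]); R=V[:3,:3]
    return -R.T@V[:3,3], R.T@np.array([(uv[0]-p["cx"])/p["fx"],(uv[1]-p["cy"])/p["fy"],1.])
def plane(n,uv,z):
    o,d=ray(n,uv); return o+d*(z-o[2])/d[2]
def tri(ut,us):
    (o1,d1),(o2,d2)=ray("top",ut),ray("side",us)
    d1=d1/np.linalg.norm(d1); d2=d2/np.linalg.norm(d2)
    A=np.c_[d1,-d2]; t=np.linalg.lstsq(A,o2-o1,rcond=None)[0]
    a,b=o1+t[0]*d1,o2+t[1]*d2; return (a+b)/2,np.linalg.norm(a-b)
E
python3 - <<'E'
from h import *
t=cv2.imread("pics/top0.png"); s=cv2.imread("pics/side0.png")
for u in [(221,247),(341,239),(347,319),(222,327)]: print(plane("top",u,0.066))
a=cv2.resize(t[190:340,210:500],None,fx=2.75,fy=2.75,interpolation=cv2.INTER_CUBIC)
b=cv2.resize(s[150:360,200:460],None,fx=2.85,fy=2.85,interpolation=cv2.INTER_CUBIC)
cv2.imwrite("pics/ct.png",a); cv2.imwrite("pics/cs.png",b)
E
```

```text
[0.6392 0.3108 0.066 ]
[0.6196 0.009  0.066 ]
[0.4198 0.0222 0.066 ]
[0.4407 0.3257 0.066 ]
```

View pics/cs.png

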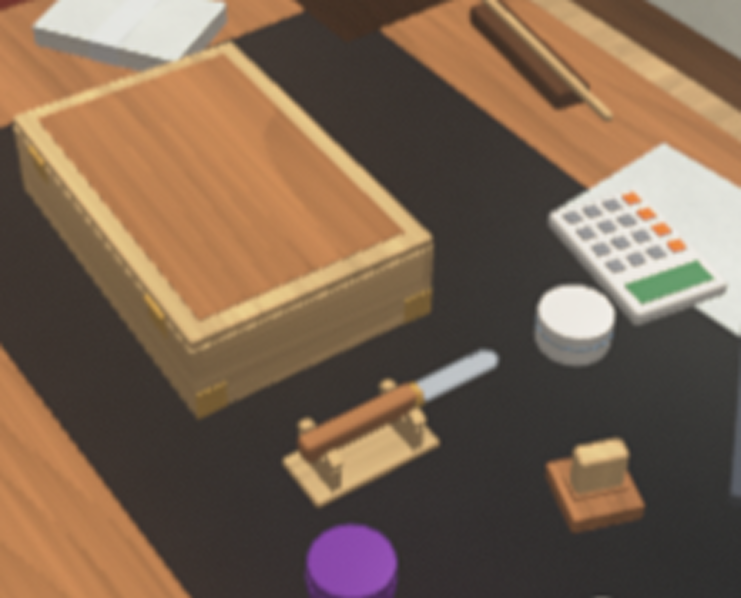

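View pics/ct.png

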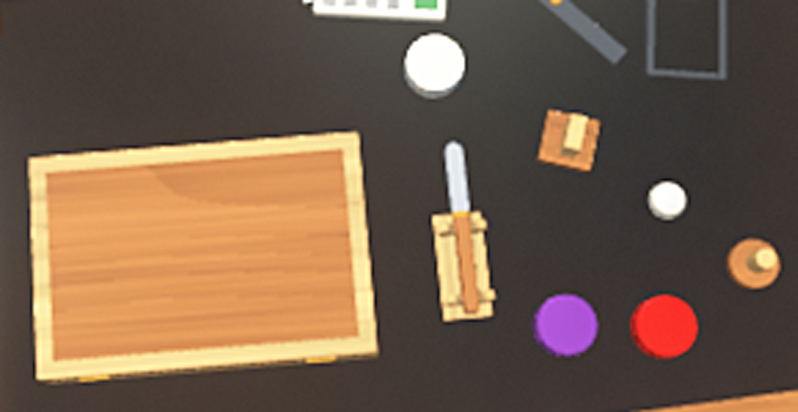

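The crops show brass hinge plates on the near long side (cs 38,155 and 155,308), and no slot on the near or right face. The 300 mm side runs along world y. So the hinge faces the robot and the slot must be on the far (+x) face, which contradicts the text. I'll measure the parts next.

```bash
python3 - <<'E'
from h import *
t=cv2.imread("pics/top0.png"); s=cv2.imread("pics/side0.png")
print("cams",ray("top",(0,0))[0],ray("side",(0,0))[0])
T=[(220.2,247.1),(340.2,237.6),(347.5,318.4),(223.8,327.5)]
S=[(280.7,165.1),(351.6,233.5),(267.4,270),(205.3,192.8)]
S=[S[0],S[1],S[2],S[3]]
for a,b in zip(T,S): print("case",*tri(a,b),plane("top",a,.075),plane("side",b,.075))
def crop(im,c,w,h,f): 
    x,y=c; return cv2.resize(im[y-h//2:y+h//2,x-w//2:x+w//2],None,fx=f,fy=f,interpolation=cv2.INTER_CUBIC)
# spatula, square, round, pot at x6
A=[crop(t,(378,272),50,72,4),crop(t,(417,241),36,36,8)[:288],crop(t,(484,286),36,36,8)]
B=[crop(s,(340,297),84,72,4),crop(s,(408,318),36,36,8),crop(s,(409,422),36,36,8)]
print([a.shape for a in A+B])
cv2.imwrite("pics/parts.png",np.vstack([np.hstack([np.hstack(A),np.zeros((288,136,3),np.uint8)])[:, :912],np.hstack(B)]) )
for n,im in (("top",t),("side",s)):
    h=cv2.cvtColor(im,cv2.COLOR_BGR2HSV)
    m=((h[...,1]<45)&(h[...,2]>185)).astype(np.uint8)
    for c in cv2.findContours(m,0,1)[0]:
        a=cv2.contourArea(c)
        if 40<a<900: print(n,a,cv2.fitEllipse(c) if len(c)>5 else cv2.boundingRect(c))
E
```

```text
cams [0.3582 0.0799 1.2232] [ 0.1059 -0.5901  0.7743]
case [0.6379 0.3122 0.0698] 0.0006929169632518118 [0.637 0.311 0.075] [0.6337 0.3057 0.075 ]
case [0.6211 0.0113 0.0731] 0.0015748950333589614 [0.6214 0.011  0.075 ] [0.6189 0.0098 0.075 ]
case [0.4217 0.0208 0.0754] 0.0023773736958041638 [0.4206 0.0212 0.075 ] [0.423  0.0208 0.075 ]
case [0.439  0.3212 0.0669] 0.0003017248056791011 [0.4383 0.3196 0.075 ] [0.4354 0.3107 0.075 ]
[(288, 200, 3), (288, 288, 3), (288, 288, 3), (288, 336, 3), (288, 288, 3), (288, 288, 3)]
top 169.0 ((16.5074462890625, 309.5375061035156), (10.19538688659668, 23.27568817138672), 1.2838841676712036)
top 162.5 ((13.543098449707031, 285.0773010253906), (10.235215187072754, 22.486431121826172), 0.781589686870575)
top 106.0 ((452.26348876953125, 261.8758850097656), (11.136093139648438, 12.390564918518066), 113.6785659790039)
top 158.5 ((11.453254699707031, 260.7145690917969), (10.268536567687988, 22.120044708251953), 1.1911534070968628)
top 127.0 ((375.673828125, 254.420166015625), (6.2346391677856445, 29.36247444152832), 173.01918029785156)
top 322.5 ((367.6
[... 1726 characters left out ...]
529541016), 110.31450653076172)
side 41.5 ((598.9034423828125, 318.1376037597656), (1.4648762941360474, 58.21089172363281), 124.97625732421875)
side 102.0 ((359.156982421875, 280.9781494140625), (4.4822998046875, 35.190513610839844), 64.17536926269531)
side 344.5 ((401.8113708496094, 259.31793212890625), (17.147254943847656, 25.722904205322266), 99.22467041015625)
side 56.0 ((160.95252990722656, 84.98255920410156), (4.527360439300537, 17.94687843322754), 77.02748107910156)
side 53.5 ((179.7149658203125, 79.3587646484375), (4.544492244720459, 17.945913314819336), 74.74180603027344)
side 49.5 ((197.41763305664062, 73.95951080322266), (4.4019856452941895, 16.856290817260742), 76.79191589355469)
```

View pics/parts.png

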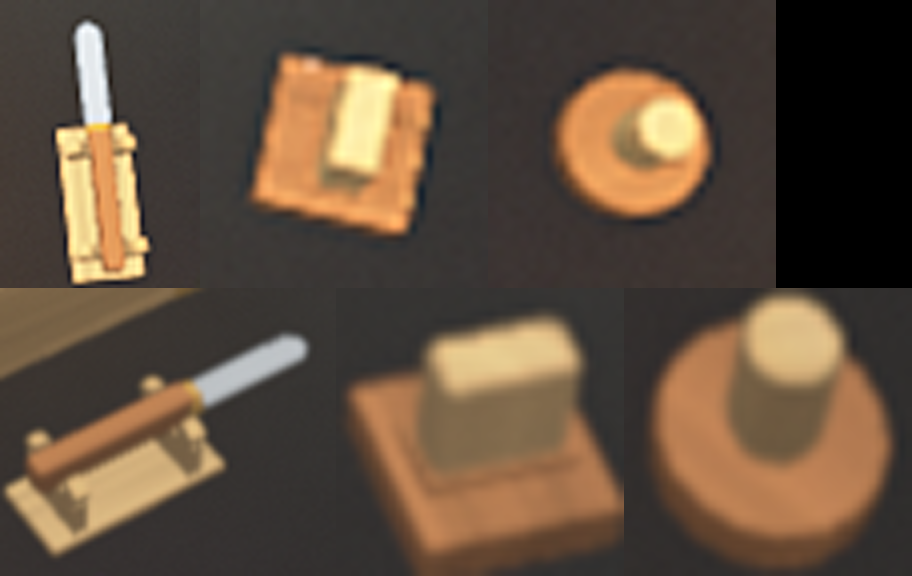

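The parts view shows the spatula blade tip at top px (375,242) and its handle end at (382,303). The square seal has die corners (409.5,230), (428,234), (424.6,252.4) and (405.8,247.6). The round seal's grip top is at (488.5,284).

```bash
python3 - <<'E'
from h import *
def O(u,v,f,ox,oy): return ((u+.5)/f-.5+ox,(v+.5)/f-.5+oy)
t1=lambda u,v:O(u,v,4,353,236); t2=lambda u,v:O(u-200,v,8,399,223); t3=lambda u,v:O(u-488,v,8,466,268)
s1=lambda u,v:O(u,v-288,4,298,261); s2=lambda u,v:O(u-336,v-288,8,390,300); s3=lambda u,v:O(u-624,v-288,8,391,404)
print("tip",*tri(t1(88,24),s1(305,345)),plane("top",t1(88,24),.035))
print("hend near",*tri(t1(115,270),s1(38,470)),plane("top",t1(115,270),.044))
print("hend far",*tri(t1(98,127),s1(190,393)),plane("top",t1(98,127),.044))
print("rest base top corners",[plane("top",t1(*c),.006)[:2] for c in ((76,283),(144,277))], [plane("top",t1(*c),.037)[:2] for c in ((62,150),(130,147),(78,250),(146,245))])
print("sq grip",*tri(t2(361.5,122),s2(504,355)))
D=[plane("top",t2(*c),.014)[:2] for c in ((284,56),(433,88),(405,235),(254,197))]
D=np.array(D);print("die",D,D.mean(0),np.linalg.norm(D-np.roll(D,1,0),axis=1))
G=np.array([plane("top",t2(*c),.048)[:2] for c in ((343,68),(396,78),(378,176),(329,165))]);print("grip",G.mean(0),np.linalg.norm(G-np.roll(G,1,0),axis=1), "long axis",np.arctan2(*((G[0]+G[1]-G[2]-G[3])[::-1])), "die axis",np.arctan2(*((D[0]+D[1]-D[2]-D[3])[::-1])))
print("round",*tri(t3(668,130),s3(795,342)),plane("top",t3(668,130),.048))
print("pot",*tri((367.7,212.3),(401.8,259.3)),plane("top",(367.7,212.3),.03))
print("dropper",*tri((452.3,261.9),(411.9,367.5)))
for n,u in dict(purple=(416,308),red=(452,309),calc=(348,182),slips=(164,265),pw=(412,191),ink=(460,195)).items(): print(n,plane("top",u,.02)[:2])
E
```

```text
tip [ 0.6085 -0.0783  0.0332] 3.98652508182051e-05 [ 0.6081 -0.0781  0.035 ]
hend near [ 0.45   -0.0707  0.0383] 0.002271554383140387 [ 0.4486 -0.0694  0.044 ]
hend far [ 0.5398 -0.0735  0.0373] 0.0010753616494133611 [ 0.5393 -0.0729  0.044 ]
rest base top corners [array([ 0.4465, -0.0481]), array([ 0.4446, -0.092 ])] [array([ 0.5288, -0.0488]), array([ 0.5249, -0.092 ]), array([ 0.4646, -0.0492]), array([ 0.462 , -0.0921])]
sq grip [ 0.6011 -0.1904  0.0449] 0.0003100799323236772
die [[ 0.6328 -0.176 ]
 [ 0.6156 -0.2227]
 [ 0.5681 -0.205 ]
 [ 0.5871 -0.1582]] [ 0.6009 -0.1905] [0.049  0.0499 0.0507 0.0505]
grip [ 0.6005 -0.1897] [0.0324 0.0172 0.0329 0.0159] long axis -0.32997318019185284 die axis -0.36401996916109314
round [ 0.4613 -0.3425  0.0443] 0.0005052652466375726 [ 0.4607 -0.3411  0.048 ]
pot [ 0.6903 -0.073   0.0262] 0.0009897664520989828 [ 0.6897 -0.0728  0.03  ]
dropper [ 0.5323 -0.273   0.0133] 0.0001208848322395208
purple [ 0.4266 -0.1576]
red [ 0.4121 -0.2476]
calc [ 0.7832 -0.0343]
slips [0.6223 0.471 ]
pw [ 0.7353 -0.2003]
ink [ 0.7072 -0.3252]
```

Request:
carry_out:
  linear:
    - [0.04,-0.07,-0.012]
    - [0.04,-0.07,-0.012]
    - [0.04,-0.07,-0.012]
    - [0.04,-0.07,-0.012]
    - [0.04,-0.07,-0.012]
    - [0.04,-0.07,-0.012]
    - [0.04,-0.07,-0.012]
    - [0.04,-0.07,-0.012]
  angular:
    - [0,0,0.125]
    - [0,0,0.125]
    - [0,0,0.125]
    - [0,0,0.125]
    - [0,0,0.125]
    - [0,0,0.125]
    - [0,0,0.125]
    - [0,0,0.125]
  hand: [0.5,0.5,0.5,0.5,0.5,0.5,0.5,0.5]
  force: 40

```text
clock: 0.77
position: [0.2928, 0.2777, 0.3563]
ee_rot: [0.0, 0.076, 0.997, -0.0]
contact_force: [0.8, 0.0, 1.4]
width: 0.0429
gripper_force: 0.0
```

Request:
carry_out:
  linear:
    - [0.04,-0.07,-0.012]
    - [0.04,-0.07,-0.012]
    - [0.04,-0.07,-0.012]
    - [0.04,-0.07,-0.012]
    - [0.04,-0.07,-0.012]
    - [0.04,-0.07,-0.012]
    - [0.04,-0.07,-0.012]
    - [0.04,-0.07,-0.012]
  angular:
    - [0,0,0.125]
    - [0,0,0.125]
    - [0,0,0.125]
    - [0,0,0.125]
    - [0,0,0.125]
    - [0,0,0.125]
    - [0,0,0.125]
    - [0,0,0.125]
  hand: [0.5,0.5,0.5,0.5,0.5,0.5,0.5,0.5]

```text
clock: 1.43
position: [0.453, -0.0026, 0.3083]
ee_rot: [-0.0, 0.037, 0.999, 0.0]
contact_force: [-0.2, 1.1, 0.3]
width: 0.0423
gripper_force: 0.0
```

Request:
carry_out:
  linear:
    - [0.04,-0.07,-0.012]
    - [0.04,-0.07,-0.012]
    - [0,0,0]
    - [0,0,0]
  angular:
    - [0,0,0.125]
    - [0,0,0.125]
    - [0,0,0]
    - [0,0,0]
  hand: [0.5,0.5,0.5,0.5]

```text
clock: 1.77
position: [0.4934, -0.0724, 0.2958]
ee_rot: [-0.001, 0.028, 1.0, 0.0]
contact_force: [-0.1, 0.2, 0.4]
width: 0.0428
gripper_force: 0.0
```

Request:
carry_out:
  linear:
    - [0.001,0.001,-0.06]
    - [0,0,-0.06]
    - [0,0,-0.06]
    - [0,0,-0.032]
    - [0,0,0]
    - [0,0,0]
  angular:
    - [0,0,0]
    - [0,0,0]
    - [0,0,0]
    - [0,0,0]
    - [0,0,0]
    - [0,0,0]
  hand: [0.5,0.5,0.5,0.5,0.5,0.5]

```text
clock: 2.27
position: [0.4923, -0.0689, 0.1904]
ee_rot: [-0.001, 0.026, 1.0, 0.0]
contact_force: [0.3, 0.1, 0.2]
width: 0.043
gripper_force: 0.0
```

Request:
carry_out:
  linear:
    - [0,0,0]
    - [0,0,0]
    - [0,0,0]
    - [0,0,0]
    - [0,0,0]
  angular:
    - [0,0,0]
    - [0,0,0]
    - [0,0,0]
    - [0,0,0]
    - [0,0,0]
  hand: [0,0,0,0,0]
  force: 80

```text
clock: 2.68
position: [0.4938, -0.0703, 0.1926]
ee_rot: [0.002, 0.026, 1.0, -0.001]
contact_force: [-0.9, -1.6, 6.0]
width: 0.0126
gripper_force: 78.6
```

Request:
carry_out:
  linear:
    - [0,0,0.02]
    - [0,0,0.04]
    - [0,0,0.06]
    - [0,0,0.06]
    - [0,0,0.04]
    - [0,0,0]
    - [0,0,0]
  angular:
    - [0,0,0]
    - [0,0,0]
    - [0,0,0]
    - [0,0,0]
    - [0,0,0]
    - [0,0,0]
    - [0,0,0]
  hand: [0,0,0,0,0,0,0]

```text
clock: 3.27
position: [0.4933, -0.0699, 0.3023]
ee_rot: [0.002, 0.026, 1.0, -0.0]
contact_force: [-0.5, -0.1, -0.5]
width: 0.0125
gripper_force: 78.3
```

```bash
python3 - <<'E'
from h import *
s=manip.get_state(); print(s["position"],s["qpos"],s["contact_force"],s["moment"])
t=manip.get_image("top"); d=manip.get_image("side")
cv2.imwrite("pics/t1.png",t[:,:,::-1]); cv2.imwrite("pics/s1.png",d[:,:,::-1])
tp=proj("top",s["position"]-[0,0,.155]); sp=proj("side",s["position"]-[0,0,.155]); print(tp,sp)
c=lambda im,p:cv2.resize(im[int(p[1])-60:int(p[1])+60,int(p[0])-65:int(p[0])+65,::-1],None,fx=3,fy=3,interpolation=cv2.INTER_CUBIC)
cv2.imwrite("pics/g1.png",np.hstack([c(t,tp),c(d,sp)])); 
E
```

```text
[ 0.4933 -0.0699  0.3023] [-0.2807  0.2434  1.8263  0.0004  1.068  -1.7988] [-0.4961 -0.1123 -0.5444] [-0.034   0.0539 -0.0009]
[383.6402 279.5921] [325.5732 254.7875]
```

View pics/g1.png

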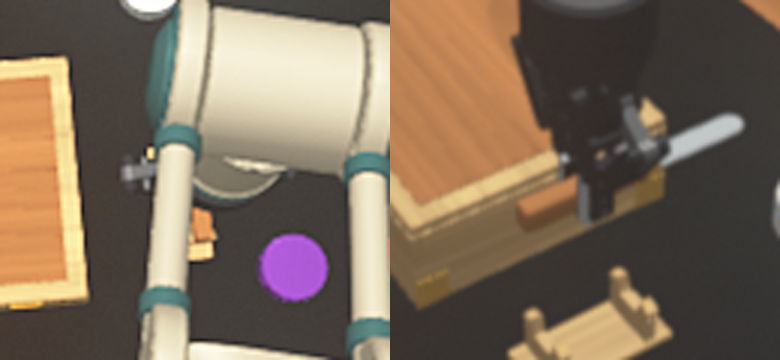

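```bash
python3 - <<'E'
from h import *
for z in (.141,.1447,.148): print(z,proj("side",(.4933+.115*.9985,-.0715-.115*.0545,z)), proj("side",(.4933-.045*.9985,-.0715+.045*.0545,z+.009)),)
s=cv2.imread("pics/s1.png"); h=cv2.cvtColor(s,cv2.COLOR_BGR2HSV)
m=((h[...,1]<50)&(h[...,2]>110)).astype(np.uint8); m[:220]=0;m[262:]=0;m[:,:345]=0;m[:,385:]=0
c=max(cv2.findContours(m,0,1)[0],key=cv2.contourArea); print(cv2.boundingRect(c),c[c[:,0,0].argmax()],cv2.fitLine(c,2,0,.01,.01).ravel())
a,b=(.4933+.05,-.0715-.05*.0545,.1447),(.4933+.115,-.0715-.115*.0545,.1447); d=proj("side",b)-proj("side",a); print(d/np.linalg.norm(d))
E
```

```text
0.141 [377.794  234.7044] [304.2417 263.8837]
0.1447 [377.9503 233.2197] [304.2033 262.3623]
0.148 [378.0903 231.889 ] [304.1688 260.9982]
(350, 232, 28, 18) [[377 236]] [  0.8897  -0.4566 363.082  239.7213]
[ 0.9134 -0.4072]
```

Request:
carry_out:
  linear:
    - [0.014,0.0112,0]
    - [0.014,0.0112,0]
    - [0.014,0.0112,0]
    - [0.014,0.0112,0]
    - [0.014,0.0112,0]
    - [0.014,0.0112,0]
    - [0.014,0.0112,0]
    - [0.014,0.0112,0]
  angular:
    - [0,0,-0.982]
    - [0,0,-0.982]
    - [0,0,-0.982]
    - [0,0,-0.982]
    - [0,0,-0.982]
    - [0,0,-0.982]
    - [0,0,-0.982]
    - [0,0,-0.982]
  hand: [0,0,0,0,0,0,0,0]

```text
clock: 4.03
position: [0.5489, -0.0248, 0.2986]
ee_rot: [-0.002, 0.336, 0.942, -0.0]
contact_force: [-0.8, 0.6, -0.9]
width: 0.0125
gripper_force: 78.3
```

Request:
carry_out:
  linear:
    - [0.014,0.0112,0]
    - [0.014,0.0112,0]
    - [0.014,0.0112,0]
    - [0.014,0.0112,0]
    - [0.014,0.0112,0]
    - [0.014,0.0112,0]
    - [0.014,0.0112,0]
    - [0.014,0.0112,0]
  angular:
    - [0,0,-0.982]
    - [0,0,-0.982]
    - [0,0,-0.982]
    - [0,0,-0.982]
    - [0,0,-0.982]
    - [0,0,-0.982]
    - [0,0,-0.982]
    - [0,0,-0.982]
  hand: [0,0,0,0,0,0,0,0]

```text
clock: 4.7
position: [0.6049, 0.0199, 0.2984]
ee_rot: [-0.002, 0.611, 0.792, -0.001]
contact_force: [0.6, -0.2, -0.6]
width: 0.0125
gripper_force: 78.3
```

Request:
carry_out:
  linear:
    - [0.014,0.0112,0]
    - [0.014,0.0112,0]
    - [0.014,0.0112,0]
    - [0.014,0.0112,0]
    - [0.014,0.0112,0]
    - [0.014,0.0112,0]
    - [0.014,0.0112,0]
    - [0.014,0.0112,0]
  angular:
    - [0,0,-0.982]
    - [0,0,-0.982]
    - [0,0,-0.982]
    - [0,0,-0.982]
    - [0,0,-0.982]
    - [0,0,-0.982]
    - [0,0,-0.982]
    - [0,0,-0.982]
  hand: [0,0,0,0,0,0,0,0]

```text
clock: 5.37
position: [0.661, 0.0647, 0.2982]
ee_rot: [-0.001, 0.826, 0.564, -0.002]
contact_force: [-0.0, -1.0, -0.9]
width: 0.0125
gripper_force: 78.3
```

Request:
carry_out:
  linear:
    - [0.014,0.0112,0]
    - [0.014,0.0112,0]
    - [0.014,0.0112,0]
    - [0.014,0.0112,0]
    - [0.014,0.0112,0]
    - [0.014,0.0112,0]
    - [0.014,0.0112,0]
    - [0.014,0.0112,0]
  angular:
    - [0,0,-0.982]
    - [0,0,-0.982]
    - [0,0,-0.982]
    - [0,0,-0.982]
    - [0,0,-0.982]
    - [0,0,-0.982]
    - [0,0,-0.982]
    - [0,0,-0.982]
  hand: [0,0,0,0,0,0,0,0]

```text
clock: 6.03
position: [0.717, 0.1095, 0.2979]
ee_rot: [-0.001, 0.96, 0.282, -0.002]
contact_force: [0.3, -0.8, -0.8]
width: 0.0125
gripper_force: 78.3
```

Request:
carry_out:
  linear:
    - [0.014,0.0112,0]
    - [0.014,0.0112,0]
    - [0.014,0.0112,0]
    - [0.014,0.0112,0]
    - [0.014,0.0112,0]
    - [0.014,0.0112,0]
    - [0.014,0.0112,0]
    - [0.014,0.0112,0]
  angular:
    - [0,0,-0.982]
    - [0,0,-0.982]
    - [0,0,-0.982]
    - [0,0,-0.982]
    - [0,0,-0.982]
    - [0,0,-0.982]
    - [0,0,-0.982]
    - [0,0,-0.982]
  hand: [0,0,0,0,0,0,0,0]

```text
clock: 6.7
position: [0.7731, 0.1543, 0.2976]
ee_rot: [0.0, 1.0, -0.029, -0.002]
contact_force: [0.5, -0.1, -0.0]
width: 0.0125
gripper_force: 78.3
```

```bash
python3 - <<'E'
from h import *
s=manip.get_state(); print(s["position"],s["ee_rot"],s["qpos"],s["width"])
t=manip.get_image("top"); d=manip.get_image("side")
cv2.imwrite("pics/t2.png",t[:,:,::-1]); cv2.imwrite("pics/s2.png",d[:,:,::-1])
sp=proj("side",(.70,.157,.15)); tp=proj("top",(.70,.157,.15))
c=lambda im,p:cv2.resize(im[max(0,int(p[1])-60):max(0,int(p[1])-60)+120,int(p[0])-65:int(p[0])+65,::-1],None,fx=3,fy=3,interpolation=cv2.INTER_CUBIC)
cv2.imwrite("pics/g2.png",np.hstack([c(t,tp),c(d,sp)])); print(tp,sp)
E
```

```text
[0.7731 0.1543 0.2976] [ 0.0003  0.9996 -0.0288 -0.0023] [0.1088 0.6606 1.1163 0.     1.3694 1.7371] 0.012478734741772305
[275.5488 206.334 ] [340.6179 157.8432]
```

View pics/g2.png

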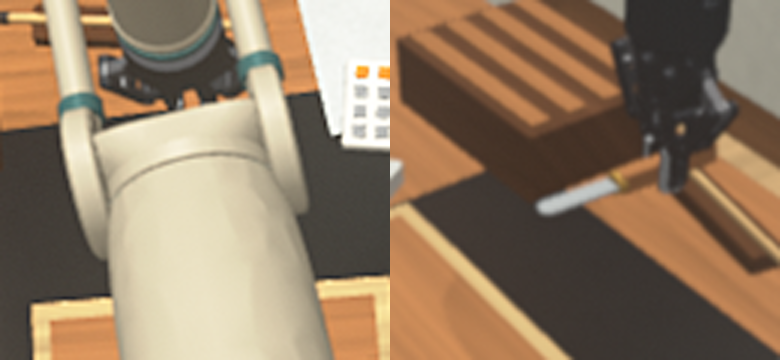

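```bash
python3 - <<'E'
from h import *
for z in (.134,.14,.146): print(z,proj("side",(.6583,.1602,z)))
h=cv2.cvtColor(cv2.imread("pics/s2.png"),cv2.COLOR_BGR2HSV)
m=((h[...,1]<50)&(h[...,2]>110)).astype(np.uint8); m[:145]=0;m[175:]=0;m[:,:318]=0;m[:,:][:,352:]=0
c=max(cv2.findContours(m,0,1)[0],key=cv2.contourArea); print(cv2.boundingRect(c),c[c[:,0,0].argmin()],cv2.fitLine(c,2,0,.01,.01).ravel())
n=np.array([.9987,-.051,0]);tip=np.array([.6583,.1602,.14])
for p in (-.03,0,.03):
  d=proj("side",tip)-proj("side",tip+.065*n+[0,0,-.065*p]); print(p,d/np.linalg.norm(d))
E
```

```text
0.134 [324.4221 169.4484]
0.14 [324.4455 167.1696]
0.146 [324.4692 164.8743]
(324, 157, 27, 12) [[324 164]] [  0.9535  -0.3014 336.7636 162.2364]
-0.03 [-0.9304  0.3665]
0 [-0.9396  0.3422]
0.03 [-0.9484  0.3171]
```

Request:
carry_out:
  linear:
    - [0,0,-0.03]
    - [0,0,-0.04]
    - [0,0,-0.04]
    - [0,0,-0.03]
    - [0,0,-0.017]
    - [0,0,0]
    - [0,0,0]
  angular:
    - [0,-0.25,0]
    - [0,-0.25,0]
    - [0,0,0]
    - [0,0,0]
    - [0,0,0]
    - [0,0,0]
    - [0,0,0]
  hand: [0,0,0,0,0,0,0]

```text
clock: 7.38
position: [0.7729, 0.1538, 0.2213]
ee_rot: [-0.0, 0.999, -0.026, 0.019]
contact_force: [0.1, -0.6, -0.2]
width: 0.0123
gripper_force: 78.3
```

```bash
cat > tip.py <<'E'
from h import *
from scipy.spatial.transform import Rotation as Ro
s=manip.get_state(); q=s["ee_rot"]; R=Ro.from_quat([q[1],q[2],q[3],q[0]]).as_matrix()
g=s["position"]+R@[0,0,.155]; print("pos",s["position"],"grasp",g,"z-axis",R[:,2],"F",s["contact_force"])
d=cv2.cvtColor(manip.get_image("side"),cv2.COLOR_RGB2BGR); import sys; cv2.imwrite(f"pics/{sys.argv[1]}.png",d)
n=np.array([.9987,-.051,0]); tip=g-.115*n+[0,0,-.0026]; e=proj("side",tip); print("tip exp",tip,e)
h=cv2.cvtColor(d,cv2.COLOR_BGR2HSV); m=((h[...,1]<50)&(h[...,2]>110)).astype(np.uint8)
x,y=map(int,e); k=np.zeros_like(m); k[y-25:y+15,x-8:x+28]=1; m*=k
c=max(cv2.findContours(m,0,1)[0],key=cv2.contourArea); l=c[c[:,0,0]<=c[:,0,0].min()+1][:,0]
print(cv2.boundingRect(c),l.mean(0),cv2.fitLine(c,2,0,.01,.01).ravel())
for p in (0,.03,.06):
  v=proj("side",tip)-proj("side",tip+.065*n+[0,0,-.065*p]); print(p,v/np.linalg.norm(v))
E
python3 tip.py s3; python3 -c "
from h import *
print('rest tip',proj('side',(.6083,-.0781,.035)))"
```

```text
pos [0.7729 0.1538 0.2213] grasp [0.7788 0.1537 0.0664] z-axis [ 0.038  -0.0004 -0.9993] F [ 0.1176 -0.5916 -0.1819]
tip exp [0.6639 0.1596 0.0638] [326.3077 194.2216]
(326, 184, 26, 14) [326.4 194.8] [  0.9263  -0.3769 338.2642 190.8302]
0 [-0.9315  0.3637]
0.03 [-0.9403  0.3403]
0.06 [-0.9487  0.3163]
rest tip [373.8129 274.2461]
```

Request:
carry_out:
  linear:
    - [0,0,-0.004]
    - [-0.014,0.0007,0]
    - [-0.014,0.0007,0]
    - [-0.014,0.0007,0]
    - [-0.014,0.0007,0]
    - [-0.014,0.0007,0]
    - [-0.012,0.0007,0]
    - [0,0,0]
  angular:
    - [0,0,0]
    - [0,0,0]
    - [0,0,0]
    - [0,0,0]
    - [0,0,0]
    - [0,0,0]
    - [0,0,0]
    - [0,0,0]
  hand: [0,0,0,0,0,0,0,0]

```text
clock: 8.1
position: [0.7306, 0.1563, 0.2205]
ee_rot: [-0.0, 0.999, -0.027, 0.019]
contact_force: [-0.2, -0.1, -0.7]
width: 0.0125
gripper_force: 78.3
```

Request:
carry_out:
  linear:
    - [-0.01,0.0005,0]
    - [-0.01,0.0005,0]
    - [0,0,0]
  angular:
    - [0,0,0]
    - [0,0,0]
    - [0,0,0]
  hand: [0,0,0]

```text
clock: 8.35
position: [0.7212, 0.1567, 0.2202]
ee_rot: [-0.0, 0.999, -0.027, 0.019]
contact_force: [0.2, 0.1, -0.8]
width: 0.0126
gripper_force: 78.3
```

Request:
carry_out:
  linear:
    - [-0.012,0.0006,0]
    - [-0.012,0.0006,0]
    - [-0.012,0.0006,0]
    - [0,0,0.006]
    - [0,0,0.006]
    - [0,0,0.006]
    - [0,0,0]
  angular:
    - [0,0,0]
    - [0,0,0]
    - [0,0,0]
    - [0,0,0]
    - [0,0,0]
    - [0,0,0]
    - [0,0,0]
  hand: [0,0,0,0,0,0,0]
  force: 110

```text
clock: 8.93
position: [0.7042, 0.1575, 0.2296]
ee_rot: [-0.0, 0.999, -0.027, 0.02]
contact_force: [-1.1, 0.3, -2.2]
width: 0.0119
gripper_force: 109.8
```

```bash
python3 -c "
from h import *
s=manip.get_state(); print(s['position'],s['contact_force'],s['moment'],s['width'],s['gripper_force'])"
```

```text
[0.7042 0.1575 0.2296] [-1.0762  0.3192 -2.2314] [-0.0023  0.0188 -0.0178] 0.011897348443941727 109.7631847858429
```

Request:
carry_out:
  linear:
    - [0,0,0.011]
    - [-0.001,0,0.011]
    - [-0.001,0,0.011]
    - [-0.002,0,0.011]
    - [-0.002,0,0.011]
    - [-0.003,0,0.011]
    - [-0.003,0,0.011]
    - [-0.003,0,0.011]
  angular:
    - [0,0,0]
    - [0,0,0]
    - [0,0,0]
    - [0,0,0]
    - [0,0,0]
    - [0,0,0]
    - [0,0,0]
    - [0,0,0]
  hand: [0,0,0,0,0,0,0,0]

```text
clock: 9.6
position: [0.6972, 0.1576, 0.2744]
ee_rot: [-0.001, 0.999, -0.027, 0.021]
contact_force: [2.6, 1.5, -3.7]
width: 0.0118
gripper_force: 109.6
```

```bash
python3 - <<'E'
from h import *
s=manip.get_state(); print(s['position'],s['contact_force'],s['moment'])
d=manip.get_image("side"); t=manip.get_image("top")
cv2.imwrite("pics/s4.png",d[:,:,::-1]);cv2.imwrite("pics/t4.png",t[:,:,::-1])
a=cv2.resize(d[80:300,190:400,::-1],None,fx=1.9,fy=1.9); b=cv2.resize(t[140:360,190:400,::-1],None,fx=1.9,fy=1.9)
cv2.imwrite("pics/g4.png",np.hstack([a,b]))
E
```

```text
[0.6972 0.1576 0.2744] [ 2.6072  1.5102 -3.6638] [ 0.1024 -0.6993 -0.1153]
```

View pics/g4.png

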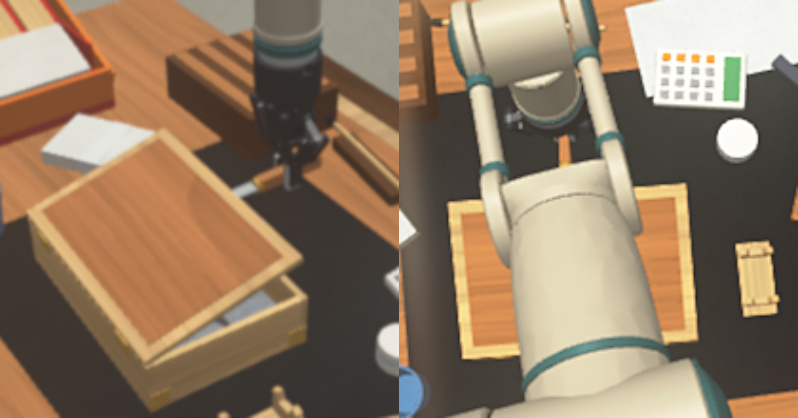

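Request:
carry_out:
  linear:
    - [-0.004,0,0.011]
    - [-0.005,0.0002,0.011]
    - [-0.005,0.0002,0.011]
    - [-0.006,0.0002,0.01]
    - [-0.006,0.0004,0.01]
    - [-0.007,0.0004,0.01]
    - [-0.007,0.0004,0.01]
    - [-0.007,0.0004,0.01]
  angular:
    - [0,0,0]
    - [0,0,0]
    - [0,0,0]
    - [0,0,0]
    - [0,0,0]
    - [0,0,0]
    - [0,0,0]
    - [0,0,0]
  hand: [0,0,0,0,0,0,0,0]

```text
clock: 10.37
position: [0.6728, 0.1586, 0.3154]
ee_rot: [-0.0, 0.999, -0.027, 0.02]
contact_force: [4.2, -0.0, -2.7]
width: 0.0121
gripper_force: 109.7
```

Request:
carry_out:
  linear:
    - [-0.007,0.0004,0.01]
    - [-0.008,0.0004,0.01]
    - [-0.008,0.0004,0.01]
    - [-0.008,0.0004,0.009]
    - [-0.009,0.0004,0.009]
    - [-0.009,0.0004,0.009]
    - [-0.009,0.0004,0.008]
    - [-0.009,0.0004,0.008]
  angular:
    - [0,0,0]
    - [0,0,0]
    - [0,0,0]
    - [0,0,0]
    - [0,0,0]
    - [0,0,0]
    - [0,0,0]
    - [0,0,0]
  hand: [0,0,0,0,0,0,0,0]

```text
clock: 11.03
position: [0.6391, 0.1603, 0.3517]
ee_rot: [-0.001, 0.999, -0.027, 0.02]
contact_force: [2.8, 0.2, -1.5]
width: 0.0119
gripper_force: 109.8
```

Request:
carry_out:
  linear:
    - [-0.01,0.0005,0.007]
    - [-0.01,0.0005,0.007]
    - [-0.01,0.0005,0.007]
    - [-0.011,0.0005,0.006]
    - [-0.011,0.0005,0.006]
    - [-0.011,0.0005,0.005]
    - [-0.011,0.0005,0.005]
    - [-0.011,0.0005,0.005]
  angular:
    - [0,0,0]
    - [0,0,0]
    - [0,0,0]
    - [0,0,0]
    - [0,0,0]
    - [0,0,0]
    - [0,0,0]
    - [0,0,0]
  hand: [0,0,0,0,0,0,0,0]

```text
clock: 11.7
position: [0.5964, 0.1623, 0.3754]
ee_rot: [-0.0, 0.999, -0.027, 0.02]
contact_force: [2.7, 0.5, -1.3]
width: 0.0117
gripper_force: 109.9
```

Request:
carry_out:
  linear:
    - [-0.011,0.0005,0.004]
    - [-0.011,0.0005,0.003]
    - [-0.011,0.0005,0.003]
    - [-0.012,0.0005,0.002]
    - [-0.012,0.0005,0.002]
    - [-0.012,0.0005,0.001]
    - [-0.012,0.0005,0]
    - [-0.012,0.0005,0]
  angular:
    - [0,0,0]
    - [0,0,0]
    - [0,0,0]
    - [0,0,0]
    - [0,0,0]
    - [0,0,0]
    - [0,0,0]
    - [0,0,0]
  hand: [0,0,0,0,0,0,0,0]

```text
clock: 12.37
position: [0.5499, 0.1642, 0.3828]
ee_rot: [-0.0, 0.999, -0.027, 0.02]
contact_force: [2.5, -0.5, 0.3]
width: 0.0122
gripper_force: 110.1
```

```bash
python3 - <<'E'
from h import *
s=manip.get_state(); print(s['position'],s['contact_force'],s['moment'],s['qpos'])
d=manip.get_image("side"); t=manip.get_image("top")
cv2.imwrite("pics/s5.png",d[:,:,::-1]);cv2.imwrite("pics/t5.png",t[:,:,::-1])
a=cv2.resize(d[40:320,140:420,::-1],None,fx=1.4,fy=1.4); b=cv2.resize(t[140:420,190:470,::-1],None,fx=1.4,fy=1.4)
cv2.imwrite("pics/g5.png",np.hstack([a,b]))
E
```

```text
[0.5499 0.1642 0.3828] [ 2.5462 -0.4686  0.3477] [-0.0135 -0.266   0.0339] [ 0.1713  0.2766  1.5599 -0.0073  1.266   1.7977]
```

View pics/g5.png

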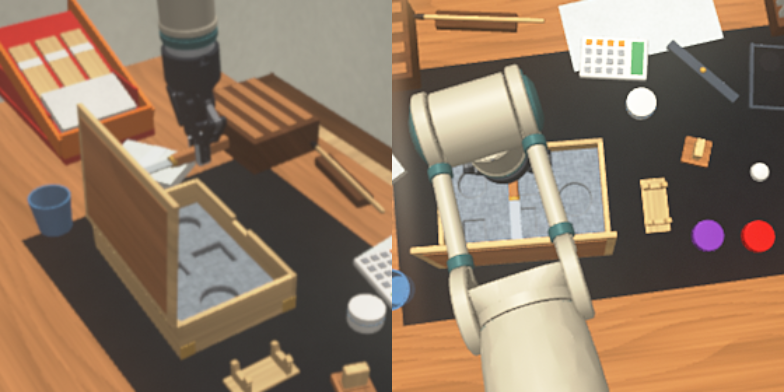

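Request:
carry_out:
  linear:
    - [-0.011,0.0005,0]
    - [-0.011,0.0005,-0.001]
    - [-0.011,0.0005,-0.001]
    - [-0.011,0.0005,-0.002]
    - [-0.01,0.0005,-0.002]
    - [0,0,0]
  angular:
    - [0,0,0]
    - [0,0,0]
    - [0,0,0]
    - [0,0,0]
    - [0,0,0]
    - [0,0,0]
  hand: [0,0,0,0,0,0]

```text
clock: 12.97
position: [0.5222, 0.1655, 0.3794]
ee_rot: [-0.0, 0.999, -0.027, 0.019]
contact_force: [0.1, -0.1, -0.1]
width: 0.012
gripper_force: 110.1
```

```bash
python3 - <<'E'
from h import *
from scipy.optimize import least_squares
s=manip.get_state(); print(s['position'],s['contact_force'],s['qpos'])
Q=np.array([[1.217,.2766,1.5062,0,1.3607,-.121],[-.2807,.2434,1.8263,0,1.068,-1.7988],[.1088,.6606,1.1163,0,1.3694,1.7371],[.1713,.2766,1.5599,-.0073,1.266,1.7977],s['qpos']])
X=np.array([[.1326,.5593,.4038],[.4933,-.0699,.3023],[.7731,.1543,.2976],[.5499,.1642,.3828],s['position']])
r=np.hypot(X[:,0],X[:,1]); print("lateral", r*np.sin(np.arctan2(X[:,1],X[:,0])-Q[:,0]))
rr=r*np.cos(np.arctan2(X[:,1],X[:,0])-Q[:,0])
a=Q[:,1];b=a+Q[:,2];c=b+Q[:,4]
# r = r0 + L1 sin a + L2 sin b + d sin c + e cos b ; z analogous
def f(p):
    r0,h,L1,L2,d,e=p
    return np.r_[r0+L1*np.sin(a)+L2*np.sin(b)+d*np.sin(c)+e*np.cos(b)-rr, h+L1*np.cos(a)+L2*np.cos(b)+d*np.cos(c)-e*np.sin(b)-X[:,2]]
o=least_squares(f,[0,.3,.45,.4,.15,0]); print(o.x,np.abs(o.fun).max())
E
```

```text
[0.5222 0.1655 0.3794] [ 0.0836 -0.1089 -0.1429] [ 0.1824  0.2407  1.6194 -0.0074  1.2445  1.8088]
lateral [0.0694 0.0695 0.0694 0.0681 0.0681]
[-0.      0.136   0.6296  0.4212  0.1902  0.0605] 5.0157615172019554e-05
```

Request:
carry_out:
  linear:
    - [0.06,0,0]
    - [0.03,-0.03,0]
    - [0,-0.07,0]
    - [0,-0.07,0]
    - [0,-0.07,0]
    - [0,-0.07,0]
    - [0,-0.07,-0.02]
    - [0,-0.07,-0.03]
  angular:
    - [0,0,0]
    - [0,0,0]
    - [0,0,0]
    - [0,0,0]
    - [0,0,0]
    - [0,0,0]
    - [0,0,0]
    - [0,0,0]
  hand: [0,0,0,0,0,0,0,0]

```text
clock: 13.63
position: [0.5684, -0.061, 0.3555]
ee_rot: [-0.0, 0.999, -0.027, 0.021]
contact_force: [-0.1, -0.7, -1.0]
width: 0.0122
gripper_force: 110.0
```

Request:
carry_out:
  linear:
    - [-0.02,-0.024,-0.05]
    - [-0.05,0,-0.05]
    - [-0.05,0,-0.05]
    - [-0.038,0,-0.04]
    - [0,0,0]
    - [0,0,0]
    - [0,0,0]
  angular:
    - [0,0,0]
    - [0,0,0]
    - [0,0,0]
    - [0,0,0]
    - [0,0,0]
    - [0,0,0]
    - [0,0,0]
  hand: [0,0,0,0,0,0,0]

```text
clock: 14.22
position: [0.4906, -0.0717, 0.2604]
ee_rot: [-0.0, 0.999, -0.027, 0.021]
contact_force: [0.0, -0.5, -0.1]
width: 0.0119
gripper_force: 110.0
```

```bash
python3 - <<'E'
from h import *
from scipy.spatial.transform import Rotation as Ro
s=manip.get_state(); q=s["ee_rot"]; R=Ro.from_quat([q[1],q[2],q[3],q[0]]).as_matrix()
g=s["position"]+R@[0,0,.155]; print("pos",s["position"],"grasp",g,"z-axis",R[:,2],"yax",R[:,1],np.arctan2(R[1,1],R[0,1]))
d=manip.get_image("side"); t=manip.get_image("top")
cv2.imwrite("pics/s6.png",d[:,:,::-1]);cv2.imwrite("pics/t6.png",t[:,:,::-1])
sp=proj("side",g);tp=proj("top",g);print(sp,tp)
c=lambda im,p:cv2.resize(im[int(p[1])-50:int(p[1])+50,int(p[0])-50:int(p[0])+50,::-1],None,fx=4,fy=4,interpolation=cv2.INTER_CUBIC)
cv2.imwrite("pics/g6.png",np.hstack([c(d,sp),c(t,tp)]))
u=np.array([-.9985,.0545,0])
for z in (-.0026,): 
  print("tip",proj("side",g+.115*u+[0,0,z]),proj("top",g+.115*u+[0,0,z]),"hend",proj("side",g-.045*u+[0,0,z+.009]))
E
```

```text
pos [ 0.4906 -0.0717  0.2604] grasp [ 0.4971 -0.0718  0.1055] z-axis [ 0.0419 -0.0004 -0.9991] yax [-0.0537 -0.9986 -0.0018] -1.6245167033189272
[327.6221 271.0099] [382.0744 280.402 ]
tip [272.1141 297.5904] [386.9717 329.1043] hend [348.0374 259.2195]
```

View pics/g6.png

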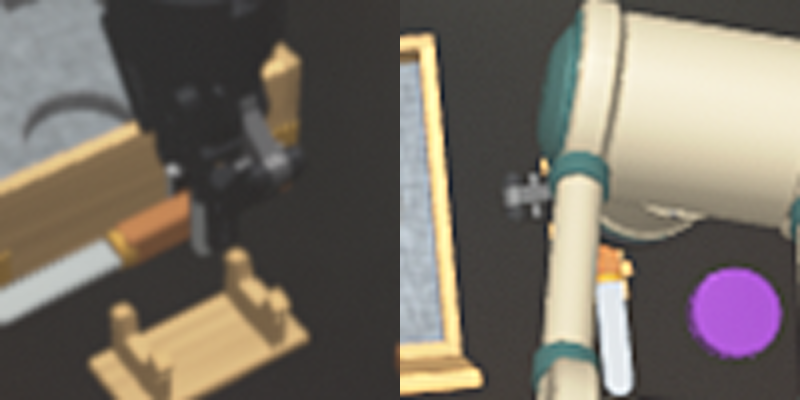

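Request:
carry_out:
  linear:
    - [-0.006,0.001,-0.04]
    - [0,0,-0.04]
    - [0,0,-0.034]
    - [0,0,-0.01]
    - [0,0,-0.01]
    - [0,0,0]
    - [0,0,0]
  angular:
    - [0,0,0]
    - [0,0,0]
    - [0,0,0]
    - [0,0,0]
    - [0,0,0]
    - [0,0,0]
    - [0,0,0]
  hand: [0,0,0,0,0,0,0]

```text
clock: 14.9
position: [0.4874, -0.071, 0.1939]
ee_rot: [-0.0, 0.999, -0.027, 0.021]
contact_force: [-1.7, 0.2, 2.0]
width: 0.0118
gripper_force: 110.6
```

```bash
python3 -c "
from h import *
s=manip.get_state(); print(s['position'],s['contact_force'],s['moment'],s['width'],s['gripper_force'])"
```

```text
[ 0.4874 -0.071   0.1939] [-1.6727  0.1944  1.9691] [0.0562 0.3431 0.0285] 0.011838852451239744 110.62998533248901
```

Request:
carry_out:
  linear:
    - [0,0,0]
    - [0,0,0]
    - [0,0,0]
    - [0,0,0]
    - [0,0,0.02]
    - [0,0,0.06]
    - [0,0,0.06]
    - [0,0,0.04]
  angular:
    - [0,0,0]
    - [0,0,0]
    - [0,0,0]
    - [0,0,0]
    - [0,0,0]
    - [0,0,0]
    - [0,0.25,0]
    - [0,0.25,0]
  hand: [0.5,0.5,0.5,0.5,0.5,0.5,0.5,0.5]
  force: 40

```text
clock: 15.57
position: [0.487, -0.0712, 0.285]
ee_rot: [0.0, 1.0, -0.027, 0.001]
contact_force: [1.1, -1.0, 0.2]
width: 0.0426
gripper_force: 0.0
```

Request:
carry_out:
  linear:
    - [0.06,0,0]
    - [0.07,0,0]
    - [0.07,0,0]
    - [0.07,0,0]
    - [0.07,0,0]
    - [0.06,0,0]
    - [0,0,0]
    - [0,0,0]
  angular:
    - [0,0,0]
    - [0,0,0]
    - [0,0,0]
    - [0,0,0]
    - [0,0,0]
    - [0,0,0]
    - [0,0,0]
    - [0,0,0]
  hand: [1,1,1,1,1,1,1,1]

```text
clock: 16.23
position: [0.6878, -0.071, 0.2817]
ee_rot: [0.0, 1.0, -0.027, -0.0]
contact_force: [-0.6, 1.1, -0.7]
width: 0.0855
gripper_force: 0.0
```

```bash
python3 - <<'E'
from h import *
s=manip.get_state(); print(s['position'],s['ee_rot'],s['width'],s['contact_force'])
t=manip.get_image("top"); cv2.imwrite("pics/t7.png",t[:,:,::-1]); d=manip.get_image("side"); cv2.imwrite("pics/s7.png",d[:,:,::-1])
a=cv2.resize(t[190:340,210:410,::-1],None,fx=2,fy=2,interpolation=cv2.INTER_CUBIC)
b=cv2.resize(d[130:355,220:420,::-1],None,fx=2,fy=2,interpolation=cv2.INTER_CUBIC)
cv2.imwrite("pics/g7.png",np.hstack([np.vstack([a,np.zeros((150,400,3),np.uint8)]),b]))
E
```

```text
[ 0.6878 -0.071   0.2817] [ 0.      0.9996 -0.0265 -0.0004] 0.0854714747157365 [-0.558   1.1465 -0.7404]
```

View pics/g7.png

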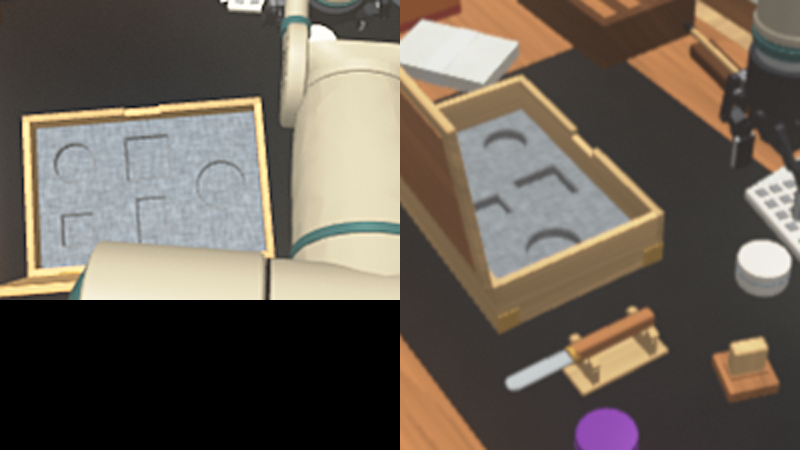

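The spatula lies level across both cradles, blade now towards the robot (side crop 585,350). The lid stands open, and the slot notch and all five recesses are visible (pot recess at crop 220,183). I'll measure the recess mouths next.

```bash
python3 - <<'E'
from h import *
from scipy.optimize import least_squares
t=cv2.imread("pics/t7.png"); d=cv2.imread("pics/s7.png")
C=np.array([.5296,.166]); xc=np.array([-.9987,.051]); yc=np.array([-.051,-.9987])
W=lambda x,y:C+x*xc+y*yc
for n,im in (("top",t),("side",d)):
  g=cv2.GaussianBlur(cv2.cvtColor(im,cv2.COLOR_BGR2GRAY),(0,0),.7).astype(float)
  for nm,x,y,hw in (("large",-43,0,27),("round",-43,-95,25),("pot",0,92,30)):
    c0=W(x/1e3,y/1e3); u0=proj(n,[*c0,.022]).astype(int)
    r=30; ys,xs=np.mgrid[u0[1]-r:u0[1]+r,u0[0]-r:u0[0]+r]
    pl=np.array([plane(n,(a,b),.022)[:2] for a,b in zip(xs.ravel(),ys.ravel())])-c0
    loc=np.c_[pl@xc,pl@yc]*1e3; gv=g[ys.ravel(),xs.ravel()]
    inn=np.abs(loc).max(1)<hw+7; med=np.median(gv[inn]); 
    D=inn&(gv<med-25); L=loc[D]
    if nm=="large": print(n,nm,med,D.sum(),"min/max",np.percentile(L,[1,99],axis=0).ravel())
    else:
      th=np.arctan2(L[:,1],L[:,0]); P_=[]
      for k in np.arange(-np.pi,np.pi,.2):
        s=(th>=k)&(th<k+.2)
        if s.sum(): P_.append(L[s][np.hypot(*L[s].T).argmax()])
      P_=np.array(P_); o=least_squares(lambda p:np.hypot(P_[:,0]-p[0],P_[:,1]-p[1])-hw,[0,0],loss="soft_l1")
      print(n,nm,med,D.sum(),len(P_),"offset(case mm)",o.x,np.abs(o.fun).mean())
# rim outer corners
for a,b in (((22,115),(0,0)),((261,98),(0,0))): print(plane("top",((a[0]+.5)/2-.5+210,(a[1]+.5)/2-.5+190),.066))
print([W(x,y) for x,y in ((-.1,-.15),(-.1,.15))])
E
```

```text
top large 171.0 59 min/max [-28.8961 -29.7576   3.6142  24.554 ]
top round 173.0 51 14 offset(case mm) [-1.4989 -1.3559] 0.4648604566374855
top pot 174.0 35 11 offset(case mm) [-0.9831 -1.0196] 0.5801193610861443
side large 153.0 147 min/max [-25.951  -26.4055  28.7021  26.8254]
side round 156.0 98 19 offset(case mm) [1.5076 2.0069] 0.8848294980812903
side pot 152.0 292 27 offset(case mm) [1.6802 3.474 ] 5.33758216731586
[0.6386 0.3115 0.066 ]
[0.6205 0.0107 0.066 ]
[array([0.6371, 0.3107]), array([0.6218, 0.0111])]
```

Request:
carry_out:
  linear:
    - [0.004,-0.003,-0.06]
    - [0,0,-0.06]
    - [0,0,-0.05]
    - [0,0,-0.023]
    - [0,0,0]
    - [0,0,0]
  angular:
    - [0,0,0]
    - [0,0,0]
    - [0,0,0]
    - [0,0,0]
    - [0,0,0]
    - [0,0,0]
  hand: [1,1,1,1,1,1]

```text
clock: 16.83
position: [0.6882, -0.0726, 0.1866]
ee_rot: [0.0, 1.0, -0.027, -0.0]
contact_force: [0.2, 0.4, -0.3]
width: 0.0854
gripper_force: 0.0
```

Request:
carry_out:
  linear:
    - [0,0,0]
    - [0,0,0]
    - [0,0,0]
    - [0,0,0]
    - [0,0,0]
  angular:
    - [0,0,0]
    - [0,0,0]
    - [0,0,0]
    - [0,0,0]
    - [0,0,0]
  hand: [0,0,0,0,0]
  force: 40

```text
clock: 17.25
position: [0.6894, -0.0727, 0.1888]
ee_rot: [0.001, 1.0, -0.027, 0.002]
contact_force: [-2.0, 0.1, 5.4]
width: 0.0544
gripper_force: 42.3
```

Request:
carry_out:
  linear:
    - [0,0,0.03]
    - [0,0,0.06]
    - [0,0,0.06]
    - [0,0,0.05]
    - [-0.0165,0.0147,0]
    - [-0.0165,0.0147,0]
    - [-0.0165,0.0147,0]
    - [-0.0165,0.0147,0]
  angular:
    - [0,0,0]
    - [0,0,0]
    - [0,0,0.9]
    - [0,0,0.9]
    - [0,0,0.9]
    - [0,0,0.9]
    - [0,0,0.9]
    - [0,0,0.9]
  hand: [0,0,0,0,0,0,0,0]

```text
clock: 17.92
position: [0.6551, -0.0428, 0.2867]
ee_rot: [0.0, 0.982, 0.19, 0.0]
contact_force: [-0.3, -0.1, -2.4]
width: 0.0544
gripper_force: 42.9
```

Request:
carry_out:
  linear:
    - [-0.0165,0.0147,0]
    - [-0.0165,0.0147,0]
    - [-0.0165,0.0147,0]
    - [-0.0165,0.0147,0]
    - [-0.0165,0.0147,0]
    - [-0.0165,0.0147,0]
    - [-0.0165,0.0147,0]
    - [-0.0165,0.0147,0]
  angular:
    - [0,0,0.9]
    - [0,0,0.9]
    - [0,0,0.9]
    - [0,0,0.9]
    - [0,0,0.9]
    - [0,0,0.9]
    - [0,0,0.9]
    - [0,0,0.9]
  hand: [0,0,0,0,0,0,0,0]

```text
clock: 18.58
position: [0.5891, 0.0161, 0.2866]
ee_rot: [0.0, 0.887, 0.461, 0.0]
contact_force: [0.6, -0.2, -1.5]
width: 0.054
gripper_force: 42.8
```

Request:
carry_out:
  linear:
    - [-0.0165,0.0147,0]
    - [-0.0165,0.0147,0]
    - [-0.0165,0.0147,0]
    - [-0.0165,0.0147,0]
    - [-0.033,0.0294,0]
    - [-0.033,0.0294,0]
    - [0,0,0]
    - [0,0,0]
  angular:
    - [0,0,0.9]
    - [0,0,0.9]
    - [0,0,0.9]
    - [0,0,0.9]
    - [0,0,0.9]
    - [0,0,0.76]
    - [0,0,0]
    - [0,0,0]
  hand: [0,0,0,0,0,0,0,0]

```text
clock: 19.25
position: [0.5227, 0.0751, 0.2867]
ee_rot: [0.0, 0.772, 0.635, 0.0]
contact_force: [0.7, -1.0, -1.4]
width: 0.0542
gripper_force: 42.9
```

```bash
cat > st.py <<'E'
from h import *
from scipy.spatial.transform import Rotation as Ro
import sys
s=manip.get_state(); q=s["ee_rot"]; R=Ro.from_quat([q[1],q[2],q[3],q[0]]).as_matrix()
g=s["position"]+R@[0,0,.155]; print("pos",s["position"],"grasp",g,"z-axis",R[:,2],"psi",np.arctan2(R[1,1],R[0,1]),"w",s["width"],"F",s["contact_force"],"M",s["moment"])
d=manip.get_image("side"); t=manip.get_image("top"); k=sys.argv[1]
cv2.imwrite(f"pics/s{k}.png",d[:,:,::-1]);cv2.imwrite(f"pics/t{k}.png",t[:,:,::-1])
for n,im in (("side",d),("top",t)):
  h=cv2.cvtColor(im,cv2.COLOR_RGB2HSV); m=((h[...,1]<45)&(h[...,2]>150)).astype(np.uint8); e=proj(n,g).astype(int)
  M=np.zeros_like(m); M[e[1]-30:e[1]+30,e[0]-35:e[0]+35]=1
  print(n,"grasp px",e,[(cv2.boundingRect(c),cv2.contourArea(c)) for c in cv2.findContours(m*M,0,1)[0] if cv2.contourArea(c)>20])
E
python3 st.py 8
```

```text
pos [0.5227 0.0751 0.2867] grasp [0.5228 0.0751 0.1317] z-axis [ 0.0004 -0.0001 -1.    ] psi -0.19460053341429248 w 0.05419859991401428 F [ 0.6833 -0.9722 -1.4165] M [0.0212 0.0074 0.0003]
side grasp px [294 213] [((259, 196, 70, 47), 1484.0)]
top grasp px [319 276] [((285, 270, 9, 36), 180.5), ((295, 265, 47, 41), 976.0), ((346, 261, 8, 33), 82.0), ((293, 246, 38, 6), 90.0), ((284, 246, 5, 8), 24.0)]
```

Request:
carry_out:
  linear:
    - [0.004,-0.002,-0.04]
    - [0,0,-0.05]
    - [0,0,-0.04]
    - [0,0,-0.014]
    - [0,0,0]
  angular:
    - [0,0,0.6]
    - [0,0,0.6]
    - [0,0,0.5]
    - [0,0,0]
    - [0,0,0]
  hand: [0,0,0,0,0]

```text
clock: 19.77
position: [0.5256, 0.0729, 0.2125]
ee_rot: [-0.001, 0.729, 0.685, -0.001]
contact_force: [0.3, -0.1, -1.1]
width: 0.0542
gripper_force: 42.9
```

Request:
carry_out:
  linear:
    - [0,0,-0.004]
    - [0,0,-0.004]
    - [0,0,-0.004]
    - [0,0,-0.004]
    - [0,0,0]
  angular:
    - [0,0,0]
    - [0,0,0]
    - [0,0,0]
    - [0,0,0]
    - [0,0,0]
  hand: [0,0,0,0,0]

```text
clock: 20.18
position: [0.526, 0.0737, 0.2076]
ee_rot: [0.001, 0.728, 0.686, 0.001]
contact_force: [0.2, -0.2, -2.5]
width: 0.0543
gripper_force: 43.0
```

Request:
carry_out:
  linear:
    - [0,0,-0.004]
    - [0,0,-0.004]
    - [0,0,-0.004]
    - [0,0,-0.004]
    - [0,0,-0.004]
    - [0,0,0]
    - [0,0,0]
  angular:
    - [0,0,0]
    - [0,0,0]
    - [0,0,0]
    - [0,0,0]
    - [0,0,0]
    - [0,0,0]
    - [0,0,0]
  hand: [0,0,0,0,0,0,0]

```text
clock: 20.77
position: [0.5257, 0.0734, 0.1968]
ee_rot: [0.0, 0.728, 0.686, -0.0]
contact_force: [-1.6, -0.5, 4.1]
width: 0.0541
gripper_force: 43.5
```

Request:
carry_out:
  linear:
    - [0,0,0]
    - [0,0,0]
    - [0,0,0]
    - [0,0,0.03]
    - [0,0,0.07]
    - [0,0,0.07]
    - [0,0,0]
    - [0,0,0]
  angular:
    - [0,0,0]
    - [0,0,0]
    - [0,0,0]
    - [0,0,0]
    - [0,0,0]
    - [0,0,0]
    - [0,0,0.9]
    - [0,0,0.9]
  hand: [0.8,0.8,0.8,0.8,0.8,0.8,0.8,0.8]

```text
clock: 21.43
position: [0.5267, 0.0735, 0.2837]
ee_rot: [0.002, 0.675, 0.737, 0.002]
contact_force: [-0.2, -0.4, -0.4]
width: 0.0687
gripper_force: 0.0
```

Request:
carry_out:
  linear:
    - [0.0094,-0.033,0]
    - [0.0094,-0.033,0]
    - [0.0094,-0.033,0]
    - [0.0094,-0.033,0]
    - [0.0094,-0.033,0]
    - [0.0094,-0.033,0]
    - [0.0094,-0.033,0]
    - [0.0094,-0.033,0]
  angular:
    - [0,0,0.9]
    - [0,0,0.9]
    - [0,0,0.9]
    - [0,0,0.9]
    - [0,0,0.9]
    - [0,0,0.9]
    - [0,0,0.9]
    - [0,0,0.9]
  hand: [0.5,0.5,0.5,0.5,0.5,0.5,0.5,0.5]

```text
clock: 22.1
position: [0.5635, -0.0594, 0.281]
ee_rot: [-0.0, 0.438, 0.899, 0.0]
contact_force: [-0.4, 0.4, -0.0]
width: 0.0426
gripper_force: 0.0
```

Request:
carry_out:
  linear:
    - [0.0094,-0.033,0]
    - [0.0094,-0.033,0]
    - [0.0094,-0.033,0]
    - [0.0094,-0.033,0]
    - [0.0094,-0.033,0]
    - [0.0094,-0.033,0]
    - [0.0094,-0.033,0]
    - [0.0094,-0.033,0]
  angular:
    - [0,0,0.9]
    - [0,0,0.9]
    - [0,0,0.9]
    - [0,0,0.9]
    - [0,0,0.9]
    - [0,0,0.9]
    - [0,0,0.9]
    - [0,0,0]
  hand: [0.5,0.5,0.5,0.5,0.5,0.5,0.5,0.5]

```text
clock: 22.77
position: [0.6011, -0.1915, 0.2809]
ee_rot: [-0.0, 0.201, 0.98, 0.0]
contact_force: [0.1, 0.7, 0.2]
width: 0.0424
gripper_force: 0.0
```

```bash
python3 - <<'E'
from h import *
from scipy.spatial.transform import Rotation as Ro
s=manip.get_state(); q=s["ee_rot"]; R=Ro.from_quat([q[1],q[2],q[3],q[0]]).as_matrix()
print(s["position"],R[:,2],np.arctan2(R[1,1],R[0,1]),s["width"])
d=manip.get_image("side"); t=manip.get_image("top")
cv2.imwrite("pics/s9.png",d[:,:,::-1]);cv2.imwrite("pics/t9.png",t[:,:,::-1])
o=cv2.imread("pics/t0.png" if 0 else "pics/top0.png")
# orange (brown die) blobs and white pot
for n,im in (("top",t),("side",d)):
  h=cv2.cvtColor(im,cv2.COLOR_RGB2HSV); 
  m=((h[...,1]<45)&(h[...,2]>185)).astype(np.uint8)
  for c in cv2.findContours(m,0,1)[0]:
    if 80<cv2.contourArea(c)<900 and len(c)>5:
      e=cv2.fitEllipse(c); 
      if 250<e[0][0]<470 and e[0][1]>130: print(n,"white",e,plane(n,e[0],.038))
a=cv2.resize(t[200:350,210:510,::-1],None,fx=2.6,fy=2.6,interpolation=cv2.INTER_CUBIC)
cv2.imwrite("pics/g9.png",a)
E
```

```text
[ 0.6011 -0.1915  0.2809] [-0.0003  0.0003 -1.    ] 1.165546047274103 0.04237269135722065
top white ((381.87908935546875, 316.9334716796875), (6.157033920288086, 32.43587875366211), 174.07528686523438) [ 0.4149 -0.0661  0.038 ]
top white ((320.4552001953125, 280.3951110839844), (21.330209732055664, 21.592512130737305), 65.36981201171875) [0.5262 0.0738 0.038 ]
top white ((453.8524475097656, 251.5300750732422), (12.456345558166504, 32.93390655517578), 115.99739074707031) [ 0.5549 -0.2748  0.038 ]
top white ((431.34796142578125, 249.83631896972656), (7.482236385345459, 25.959535598754883), 12.828104972839355) [ 0.5669 -0.2185  0.038 ]
top white ((434.1074523925781, 207.62181091308594), (4.182946681976318, 45.946319580078125), 10.136011123657227) [ 0.677  -0.2456  0.038 ]
top white ((446.6255798339844, 160.66390991210938), (6.25276517868042, 24.511024475097656), 14.23701000213623) [ 0.8011 -0.3021  0.038 ]
side white ((411.9252624511719, 367.5574951171875), (13.031732559204102, 17.073362350463867), 110.76361083984375) [ 0.5184 -0.2833  0.038 ]
side white ((288.5426940917969, 315.0210266113281), (5.880677223205566, 41.13979721069336), 64.179443359375) [ 0.4113 -0.0685  0.038 ]
side white ((296.78466796875, 247.60299682617188), (17.163066864013672, 26.38423728942871), 84.12854766845703) [0.5243 0.0735 0.038 ]
```

View pics/g9.png

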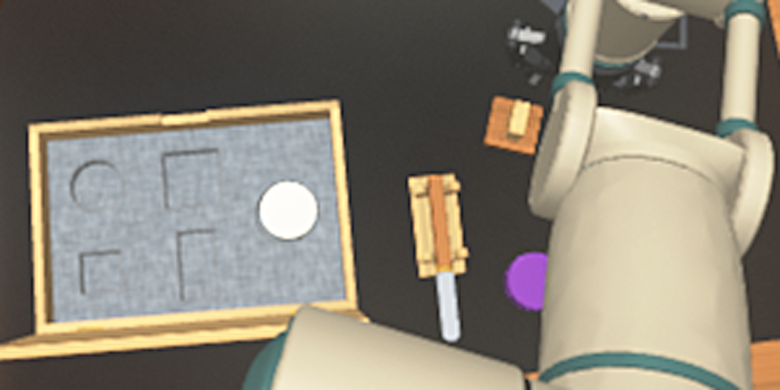

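The paste pot sits in its recess at crop (288,210). But the square seal is now at px (408,247) and was at (417,241), so it has been knocked aside. I'll re-measure it with colour masks.

```bash
cat > sq.py <<'E'
from h import *
import sys
def run(k):
  out={}
  for n,f,c0 in (("top",f"pics/t{k}.png",(408,247)),("side",f"pics/s{k}.png",None)):
    im=cv2.imread(f); h=cv2.cvtColor(im,cv2.COLOR_BGR2HSV)
    if c0 is None: c0=proj("side",[*out["c"],.02])
    x,y=map(int,c0); M=np.zeros(h.shape[:2],np.uint8); M[y-26:y+26,x-26:x+26]=1
    m=((h[...,1]>60)&(h[...,2]>90)&(h[...,0]<25)).astype(np.uint8)*M
    m=cv2.morphologyEx(m,cv2.MORPH_OPEN,np.ones((3,3),np.uint8))
    c=max(cv2.findContours(m,0,1)[0],key=cv2.contourArea); 
    g=((h[...,0]>18)&(h[...,0]<30)&(h[...,2]>185)&(h[...,1]>50)).astype(np.uint8)*cv2.drawContours(np.zeros_like(m),[c],-1,1,-1)
    gc=max(cv2.findContours(g,0,1)[0],key=cv2.contourArea,default=None)
    print(n,cv2.minAreaRect(c),cv2.contourArea(c)); 
    if gc is not None: print(" grip",cv2.minAreaRect(gc),plane(n,cv2.minAreaRect(gc)[0],.048))
    if n=="top":
      b=cv2.boxPoints(cv2.minAreaRect(c)); W=np.array([plane(n,p,.014)[:2] for p in b]); print(W,"c",W.mean(0),np.linalg.norm(W-np.roll(W,1,0),axis=1),[np.arctan2(*v[::-1])%(np.pi/2) for v in (W-np.roll(W,1,0))]); out["c"]=W.mean(0)
run(sys.argv[1])
E
python3 sq.py 9; python3 -c "
import cv2,numpy as np
a=cv2.imread('pics/t9.png')[225:270,385:430];b=cv2.imread('pics/s9.png')[300:345,370:415]
cv2.imwrite('pics/g10.png',cv2.resize(np.hstack([a,b]),None,fx=8,fy=8,interpolation=cv2.INTER_CUBIC))"
```

```text
top ((407.2463073730469, 247.51707458496094), (20.114795684814453, 19.765579223632812), 12.094758033752441) 353.5
 grip ((409.3077087402344, 244.9615478515625), (5.687368392944336, 11.57085132598877), 11.309932708740234) [ 0.5851 -0.1626  0.048 ]
[[ 0.5698 -0.1289]
 [ 0.6196 -0.1482]
 [ 0.6015 -0.1975]
 [ 0.552  -0.1779]] c [ 0.5857 -0.1631] [0.0521 0.0534 0.0526 0.0533] [np.float64(1.221359210722488), np.float64(1.2023761496310794), np.float64(1.2191951021444876), np.float64(1.1939940941604807)]
side ((391.9105529785156, 314.133544921875), (30.514644622802734, 29.05917739868164), 72.47443389892578) 727.0
 grip ((394.0192565917969, 302.59619140625), (4.706787109375, 14.31647777557373), 78.69007110595703) [ 0.583  -0.1648  0.048 ]
```

View pics/g10.png

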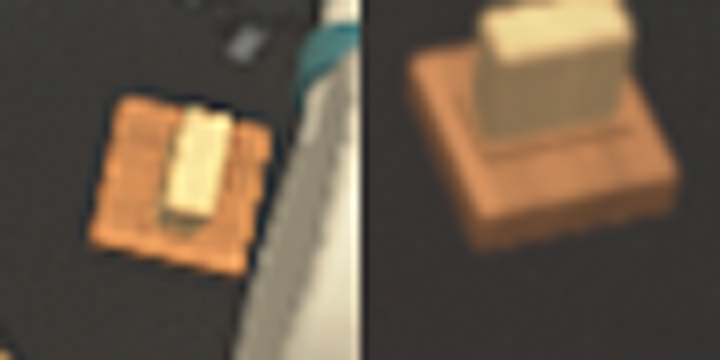

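Request:
carry_out:
  linear:
    - [-0.016,0.0285,0]
    - [-0.016,0.0285,-0.03]
    - [0,0,-0.05]
    - [0,0,-0.05]
    - [0,0,-0.034]
    - [0,0,-0.014]
    - [0,0,0]
    - [0,0,0]
  angular:
    - [0,0,0.3]
    - [0,0,0.3]
    - [0,0,0]
    - [0,0,0]
    - [0,0,0]
    - [0,0,0]
    - [0,0,0]
    - [0,0,0]
  hand: [0.5,0.5,0.5,0.5,0.5,0.5,0.5,0.5]

```text
clock: 23.53
position: [0.5851, -0.1618, 0.1924]
ee_rot: [0.0, 0.178, 0.984, 0.0]
contact_force: [-0.3, -0.2, -0.3]
width: 0.0427
gripper_force: 0.0
```

Request:
carry_out:
  linear:
    - [0,0,0]
    - [0,0,0]
    - [0,0,0]
    - [0,0,0]
    - [0,0,0]
  angular:
    - [0,0,0]
    - [0,0,0]
    - [0,0,0]
    - [0,0,0]
    - [0,0,0]
  hand: [0,0,0,0,0]
  force: 50

```text
clock: 23.95
position: [0.5855, -0.1624, 0.1937]
ee_rot: [0.002, 0.178, 0.984, -0.0]
contact_force: [-0.4, -0.3, 6.0]
width: 0.0155
gripper_force: 50.0
```

```bash
python3 st.py 11 | head -1
```

```text
pos [ 0.5855 -0.1624  0.1937] grasp [ 0.586  -0.1625  0.0387] z-axis [ 0.003  -0.0011 -1.    ] psi 1.2122129884811008 w 0.015471963726379752 F [-0.3627 -0.3384  6.0113] M [ 0.0057  0.0195 -0.0078]
```

Request:
carry_out:
  linear:
    - [0,0,0.03]
    - [0,0,0.06]
    - [0,0,0.07]
    - [0,0.02,0.04]
    - [-0.0026,0.063,0]
    - [-0.0026,0.063,0]
    - [-0.0026,0.063,0]
    - [-0.0026,0.063,0]
  angular:
    - [0,0,0]
    - [0,0,0]
    - [0,0,0]
    - [0,0,0]
    - [0,0,0.38]
    - [0,0,0.38]
    - [0,0,0.38]
    - [0,0,0.38]
  hand: [0,0,0,0,0,0,0,0]

```text
clock: 24.72
position: [0.579, -0.0249, 0.2921]
ee_rot: [-0.0, 0.118, 0.993, 0.0]
contact_force: [0.4, 0.8, -1.7]
width: 0.0152
gripper_force: 49.0
```

Request:
carry_out:
  linear:
    - [-0.0026,0.063,0]
    - [-0.0026,0.063,0]
    - [-0.0026,0.063,0]
    - [-0.0026,0.063,0]
    - [-0.0026,0.063,0]
    - [-0.0026,0.063,0]
    - [0,0,0]
    - [0,0,0]
  angular:
    - [0,0,0.38]
    - [0,0,0.38]
    - [0,0,0.38]
    - [0,0,0.38]
    - [0,0,0.38]
    - [0,0,0.38]
    - [0,0,0]
    - [0,0,0]
  hand: [0,0,0,0,0,0,0,0]

```text
clock: 25.38
position: [0.5712, 0.1646, 0.2918]
ee_rot: [-0.001, 0.026, 1.0, -0.0]
contact_force: [-0.3, 0.5, -1.5]
width: 0.0152
gripper_force: 49.3
```

```bash
python3 st.py 12 | head -1
```

```text
pos [0.5712 0.1646 0.2918] grasp [0.5711 0.1645 0.1368] z-axis [-0.001  -0.0001 -1.    ] psi 1.5193961759647252 w 0.015159402905177198 F [-0.3129  0.4644 -1.4638] M [-0.0473 -0.0183  0.0453]
```

Request:
carry_out:
  linear:
    - [0.0026,-0.0018,-0.04]
    - [0,0,-0.05]
    - [0,0,-0.04]
    - [0,0,-0.014]
    - [0,0,0]
    - [0,0,0]
  angular:
    - [0,0,-0.03]
    - [0,0,0]
    - [0,0,0]
    - [0,0,0]
    - [0,0,0]
    - [0,0,0]
  hand: [0,0,0,0,0,0]

```text
clock: 25.98
position: [0.5736, 0.1612, 0.2204]
ee_rot: [0.0, 0.029, 1.0, -0.0]
contact_force: [0.9, -0.7, -1.5]
width: 0.0149
gripper_force: 49.2
```

Request:
carry_out:
  linear:
    - [0,0,-0.004]
    - [0,0,-0.004]
    - [0,0,-0.004]
    - [0,0,-0.004]
    - [0,0,0]
  angular:
    - [0,0,0]
    - [0,0,0]
    - [0,0,0]
    - [0,0,0]
    - [0,0,0]
  hand: [0,0,0,0,0]

```text
clock: 26.4
position: [0.5731, 0.1622, 0.2123]
ee_rot: [0.0, 0.028, 1.0, 0.0]
contact_force: [0.1, 0.6, -1.1]
width: 0.015
gripper_force: 49.3
```

Request:
carry_out:
  linear:
    - [0,0,-0.004]
    - [0,0,-0.004]
    - [0,0,-0.004]
    - [0,0,-0.004]
    - [0,0,-0.004]
    - [0,0,-0.002]
    - [0,0,0]
    - [0,0,0]
  angular:
    - [0,0,0]
    - [0,0,0]
    - [0,0,0]
    - [0,0,0]
    - [0,0,0]
    - [0,0,0]
    - [0,0,0]
    - [0,0,0]
  hand: [0,0,0,0,0,0,0,0]

```text
clock: 27.07
position: [0.5731, 0.1622, 0.2018]
ee_rot: [0.0, 0.028, 1.0, 0.0]
contact_force: [-1.9, 0.6, 4.1]
width: 0.0152
gripper_force: 50.0
```

Request:
carry_out:
  linear:
    - [0,0,0]
    - [0,0,0]
    - [0,0,0]
    - [0,0,0.03]
    - [0,0,0.07]
    - [0,0,0.07]
    - [-0.017,-0.077,0]
    - [-0.017,-0.077,0]
  angular:
    - [0,0,0]
    - [0,0,0]
    - [0,0,0]
    - [0,0,0]
    - [0,0,0]
    - [0,0,0]
    - [0,0,0]
    - [0,0,0]
  hand: [0.5,0.5,0.5,0.5,0.5,0.5,0.5,0.5]

```text
clock: 27.73
position: [0.5574, 0.0856, 0.2888]
ee_rot: [0.003, 0.026, 1.0, 0.0]
contact_force: [0.6, -1.1, 0.3]
width: 0.0427
gripper_force: 0.0
```

Request:
carry_out:
  linear:
    - [-0.017,-0.077,0]
    - [-0.017,-0.077,0]
    - [-0.017,-0.077,0]
    - [-0.017,-0.077,0]
    - [-0.017,-0.077,0]
    - [-0.017,-0.077,0]
    - [-0.017,-0.077,0]
    - [0,0,0]
  angular:
    - [0,0,0]
    - [0,0,0]
    - [0,0,0]
    - [0,0,0]
    - [0,0,0]
    - [0,0,0]
    - [0,0,0]
    - [0,0,0]
  hand: [0.5,0.5,0.5,0.5,0.5,0.5,0.5,0.5]

```text
clock: 28.4
position: [0.4958, -0.1907, 0.2863]
ee_rot: [0.0, 0.031, 1.0, -0.002]
contact_force: [0.8, 0.4, 0.0]
width: 0.043
gripper_force: 0.0
```

```bash
python3 st.py 13 | head -1; python3 - <<'E'
from h import *
for n,f in (("top","pics/t13.png"),("side","pics/s13.png")):
  h=cv2.cvtColor(cv2.imread(f),cv2.COLOR_BGR2HSV)
  e0=proj(n,(.461,-.342,.02)).astype(int); M=np.zeros(h.shape[:2],np.uint8); M[e0[1]-45:e0[1]+45,e0[0]-45:e0[0]+45]=1
  m=((h[...,1]>60)&(h[...,2]>90)&(h[...,0]<25)).astype(np.uint8)*M
  for c in cv2.findContours(m,0,1)[0]:
    if cv2.contourArea(c)>60: print(n,cv2.contourArea(c),cv2.minEnclosingCircle(c),plane(n,cv2.minEnclosingCircle(c)[0],.014))
# large seal grip in the case, expected vs seen
for n,f in (("top","pics/t13.png"),("side","pics/s13.png")):
  h=cv2.cvtColor(cv2.imread(f),cv2.COLOR_BGR2HSV); e0=proj(n,(.5725,.1637,.056)).astype(int)
  M=np.zeros(h.shape[:2],np.uint8); M[e0[1]-14:e0[1]+14,e0[0]-14:e0[0]+14]=1
  m=((h[...,1]>60)&(h[...,2]>90)&(h[...,0]<30)).astype(np.uint8)*M
  g=((h[...,0]>17)&(h[...,0]<30)&(h[...,2]>185)&(h[...,1]>50)).astype(np.uint8)*M
  for nm,mm,z in (("die",m,.022),("grip",g,.056)):
    for c in cv2.findContours(mm,0,1)[0]:
      if cv2.contourArea(c)>20: r=cv2.minAreaRect(c); print(n,nm,r,plane(n,r[0],z))
im=cv2.imread("pics/t13.png")[210:345,215:480]; cv2.imwrite("pics/g13.png",cv2.resize(im,None,fx=3,fy=3,interpolation=cv2.INTER_CUBIC))
E
```

```text
pos [ 0.4958 -0.1907  0.2863] grasp [ 0.4959 -0.1914  0.1313] z-axis [ 0.0005 -0.0048 -1.    ] psi 1.5086179569874778 w 0.043012885726021396 F [0.79   0.4487 0.0164] M [ 0.0832 -0.0237 -0.0268]
top 130.0 ((455.0, 303.5), 9.708344459533691) [ 0.4251 -0.2595  0.014 ]
top 262.0 ((483.5, 285.5), 9.823541641235352) [ 0.4609 -0.3408  0.014 ]
top 340.0 ((526.0, 273.5), 33.55974578857422) [ 0.4771 -0.4558  0.014 ]
side 727.0 ((410.0, 421.0), 17.117341995239258) [ 0.461  -0.3441  0.014 ]
top die ((283.94830322265625, 267.87933349609375), (19.847871780395508, 19.681779861450195), 85.2363510131836) [0.5732 0.163  0.022 ]
top grip ((283.0, 265.5), (13.0, 6.0), 90.0) [0.5735 0.1623 0.056 ]
side die ((291.5, 215.5), (15.0, 27.0), 90.0) [0.5835 0.185  0.022 ]
side die ((302.0000305175781, 199.0), (16.970561981201172, 8.485280990600586), 45.0) [0.6381 0.2222 0.022 ]
side grip ((292.1499938964844, 211.4499969482422), (4.110960960388184, 12.649110794067383), 71.56505584716797) [0.5709 0.1609 0.056 ]
```

Request:
carry_out:
  linear:
    - [-0.0175,-0.0755,0]
    - [-0.0175,-0.0755,0]
    - [-0.0175,-0.0755,0]
    - [-0.0175,-0.0755,0]
    - [0,0,0]
    - [0,0,0]
  angular:
    - [0,0,0]
    - [0,0,0]
    - [0,0,0]
    - [0,0,0]
    - [0,0,0]
    - [0,0,0]
  hand: [0.5,0.5,0.5,0.5,0.5,0.5]

```text
clock: 29.0
position: [0.4619, -0.3359, 0.2859]
ee_rot: [-0.0, 0.029, 1.0, 0.0]
contact_force: [0.1, 0.2, -1.2]
width: 0.0426
gripper_force: 0.0
```

Request:
carry_out:
  linear:
    - [-0.001,-0.0122,-0.02]
    - [0,0,-0.06]
    - [0,0,-0.06]
    - [0,0,-0.034]
    - [0,0,-0.014]
    - [0,0,0]
    - [0,0,0]
  angular:
    - [0,0,0]
    - [0,0,0]
    - [0,0,0]
    - [0,0,0]
    - [0,0,0]
    - [0,0,0]
    - [0,0,0]
  hand: [0.5,0.5,0.5,0.5,0.5,0.5,0.5]

```text
clock: 29.58
position: [0.4618, -0.3406, 0.1923]
ee_rot: [-0.0, 0.028, 1.0, 0.0]
contact_force: [0.3, -0.2, 0.1]
width: 0.0429
gripper_force: 0.0
```

Request:
carry_out:
  linear:
    - [0,0,0]
    - [0,0,0]
    - [0,0,0]
    - [0,0,0]
    - [0,0,0]
  angular:
    - [0,0,0]
    - [0,0,0]
    - [0,0,0]
    - [0,0,0]
    - [0,0,0]
  hand: [0,0,0,0,0]
  force: 50

```text
clock: 30.0
position: [0.4618, -0.3419, 0.1938]
ee_rot: [0.001, 0.029, 1.0, -0.001]
contact_force: [0.5, 0.4, 6.3]
width: 0.0187
gripper_force: 49.2
```

```bash
python3 st.py 14 | head -1
```

```text
pos [ 0.4618 -0.3419  0.1938] grasp [ 0.4622 -0.3421  0.0388] z-axis [ 0.0029 -0.0017 -1.    ] psi 1.5136608354551182 w 0.018686118629208923 F [0.4823 0.4385 6.3101] M [ 0.238  -0.2007  0.0372]
```

Request:
carry_out:
  linear:
    - [0,0,0.03]
    - [0,0,0.06]
    - [0,0,0.07]
    - [0,0,0.04]
    - [0.01,0.04,0]
    - [0.015,0.075,0]
    - [0.015,0.075,0]
    - [0.015,0.075,0]
  angular:
    - [0,0,0]
    - [0,0,0]
    - [0,0,0]
    - [0,0,0]
    - [0,0,0]
    - [0,0,0]
    - [0,0,0]
    - [0,0,0]
  hand: [0,0,0,0,0,0,0,0]

```text
clock: 30.77
position: [0.4883, -0.208, 0.2925]
ee_rot: [0.0, 0.029, 1.0, -0.0]
contact_force: [0.1, 0.6, -0.8]
width: 0.0185
gripper_force: 49.0
```

Request:
carry_out:
  linear:
    - [0.015,0.075,0]
    - [0.015,0.075,0]
    - [0.015,0.075,0]
    - [0.015,0.075,0]
    - [0.015,0.075,0]
    - [0.015,0.075,0]
    - [0.015,0.075,0]
    - [0.015,0.075,0]
  angular:
    - [0,0,0]
    - [0,0,0]
    - [0,0,0]
    - [0,0,0]
    - [0,0,0]
    - [0,0,0]
    - [0,0,0]
    - [0,0,0]
  hand: [0,0,0,0,0,0,0,0]

```text
clock: 31.43
position: [0.5484, 0.0927, 0.2924]
ee_rot: [0.0, 0.028, 1.0, -0.0]
contact_force: [1.3, 0.0, -1.0]
width: 0.0184
gripper_force: 49.0
```

Request:
carry_out:
  linear:
    - [0.015,0.075,0]
    - [0.015,0.075,0]
    - [0.014,0.075,0]
    - [0.013,0.06,0]
    - [0.005,0.03,0]
    - [0,0,0]
    - [0,0,0]
  angular:
    - [0,0,0]
    - [0,0,0]
    - [0,0,0]
    - [0,0,0]
    - [0,0,0]
    - [0,0,0]
    - [0,0,0]
  hand: [0,0,0,0,0,0,0]

```text
clock: 32.02
position: [0.5793, 0.2486, 0.2918]
ee_rot: [-0.001, 0.028, 1.0, -0.001]
contact_force: [0.7, -0.4, -1.1]
width: 0.0184
gripper_force: 49.1
```

```bash
python3 st.py 15 | head -1; python3 - <<'E'
from h import *
for n,f in (("top","pics/t15.png"),("side","pics/s15.png")):
  h=cv2.cvtColor(cv2.imread(f),cv2.COLOR_BGR2HSV)
  s=manip.get_state()["position"]; e0=proj(n,s-[0,0,.18]).astype(int); M=np.zeros(h.shape[:2],np.uint8); M[e0[1]-22:e0[1]+22,e0[0]-22:e0[0]+22]=1
  m=((h[...,1]>60)&(h[...,2]>60)&(h[...,0]<17)).astype(np.uint8)*M
  for c in cv2.findContours(m,0,1)[0]:
    if cv2.contourArea(c)>60: print(n,cv2.contourArea(c),cv2.boundingRect(c),cv2.minEnclosingCircle(c),proj(n,s-[0,0,.1938-.007]))
E
```

```text
pos [0.5793 0.2486 0.2918] grasp [0.5791 0.2484 0.1368] z-axis [-0.0011 -0.0013 -1.    ] psi 1.5156240989977434 w 0.018440125020472327 F [ 0.7014 -0.4001 -1.0848] M [-0.0386 -0.0318 -0.0107]
side 235.0 (261, 160, 25, 25) ((272.4615478515625, 172.53846740722656), 13.676398277282715) [273.6207 173.6808]
side 122.5 (279, 149, 16, 15) ((286.5, 156.0), 10.259242057800293) [273.6207 173.6808]
```

Request:
carry_out:
  linear:
    - [-0.0026,0.0188,-0.03]
    - [0,0,-0.05]
    - [0,0,-0.05]
    - [0,0,-0.012]
    - [0,0,0]
    - [0,0,0]
  angular:
    - [0,0,0]
    - [0,0,0]
    - [0,0,0]
    - [0,0,0]
    - [0,0,0]
    - [0,0,0]
  hand: [0,0,0,0,0,0]

```text
clock: 32.62
position: [0.5787, 0.2569, 0.2218]
ee_rot: [0.0, 0.029, 1.0, -0.0]
contact_force: [1.7, -0.4, -1.2]
width: 0.0187
gripper_force: 49.1
```

Request:
carry_out:
  linear:
    - [0,0,-0.004]
    - [0,0,-0.004]
    - [0,0,-0.004]
    - [0,0,-0.004]
    - [0,0,0]
  angular:
    - [0,0,0]
    - [0,0,0]
    - [0,0,0]
    - [0,0,0]
    - [0,0,0]
  hand: [0,0,0,0,0]

```text
clock: 33.03
position: [0.5782, 0.2579, 0.2132]
ee_rot: [-0.0, 0.028, 1.0, 0.0]
contact_force: [-0.3, -0.1, -1.1]
width: 0.0187
gripper_force: 49.1
```

Base at about 19 mm and no contact force, so it is entering the recess.

Request:
carry_out:
  linear:
    - [0,0,-0.004]
    - [0,0,-0.004]
    - [0,0,-0.004]
    - [0,0,-0.004]
    - [0,0,-0.004]
    - [0,0,-0.003]
    - [0,0,0]
    - [0,0,0]
  angular:
    - [0,0,0]
    - [0,0,0]
    - [0,0,0]
    - [0,0,0]
    - [0,0,0]
    - [0,0,0]
    - [0,0,0]
    - [0,0,0]
  hand: [0,0,0,0,0,0,0,0]

```text
clock: 33.7
position: [0.5783, 0.2579, 0.2019]
ee_rot: [-0.0, 0.028, 1.0, 0.0]
contact_force: [-0.5, 0.0, 0.5]
width: 0.0187
gripper_force: 49.5
```

Request:
carry_out:
  linear:
    - [0,0,-0.003]
    - [0,0,0]
    - [0,0,0]
    - [0,0,0]
    - [0,0,0.03]
    - [0,0,0.07]
    - [0,0,0.08]
    - [0,0,0.08]
  angular:
    - [0,0,0]
    - [0,0,0]
    - [0,0,0]
    - [0,0,0]
    - [0,0,0]
    - [0,0,0]
    - [0,0,0]
    - [0,0,0]
  hand: [0,0.5,0.5,0.5,0.5,0.5,0.5,0.5]

```text
clock: 34.37
position: [0.5781, 0.2577, 0.3305]
ee_rot: [-0.001, 0.028, 1.0, -0.0]
contact_force: [0.3, 1.2, 0.1]
width: 0.043
gripper_force: 0.0
```

Request:
carry_out:
  linear:
    - [0,0,0.08]
    - [0,0,0.08]
    - [0,0,0.08]
    - [0,0,0.08]
    - [0,0,0.08]
    - [0,0,0]
    - [0,0,0]
  angular:
    - [0,0,0]
    - [0,0,0]
    - [0,0,0]
    - [0,0,0]
    - [0,0,0]
    - [0,0,0]
    - [0,0,0]
  hand: [0,0,0,0,0,0,0]

```text
clock: 34.95
position: [0.5784, 0.2578, 0.5333]
ee_rot: [0.003, 0.028, 1.0, 0.001]
contact_force: [0.4, -0.5, -0.5]
width: -0.0005
gripper_force: 0.0
```

```bash
python3 st.py 16 | head -1; python3 - <<'E'
from h import *
t=cv2.imread("pics/t16.png"); d=cv2.imread("pics/s16.png")
a=cv2.resize(t[200:350,200:400],None,fx=2,fy=2,interpolation=cv2.INTER_CUBIC); b=cv2.resize(d[100:325,190:390],None,fx=2,fy=2,interpolation=cv2.INTER_CUBIC)
cv2.imwrite("pics/g16.png",np.hstack([np.vstack([a,np.zeros((150,400,3),np.uint8)]),b]))
for n,im in (("top",t),("side",d)):
  h=cv2.cvtColor(im,cv2.COLOR_BGR2HSV)
  for nm,X,R in (("round",(.5775,.2586,.022),.023),("large",(.5725,.1637,.022),.025)):
    e0=proj(n,X).astype(int); M=np.zeros(h.shape[:2],np.uint8); M[e0[1]-16:e0[1]+14,e0[0]-13:e0[0]+14]=1
    g=((h[...,0]>17)&(h[...,0]<30)&(h[...,2]>180)&(h[...,1]>50)).astype(np.uint8)*M
    for c in cv2.findContours(g,0,1)[0]:
      if cv2.contourArea(c)>12: r=cv2.minAreaRect(c); print(n,nm,"grip",r,plane(n,r[0],.056))
E
```

```text
pos [0.5784 0.2578 0.5333] grasp [0.5794 0.2582 0.3783] z-axis [ 0.0064  0.0021 -1.    ] psi 1.5139590395484377 w -0.00046330656031034806 F [ 0.4153 -0.483  -0.4867] M [0.0009 0.0266 0.0247]
top round grip ((239.5, 278.0), (12.0, 13.0), 90.0) [0.5564 0.2738 0.056 ]
top large grip ((283.0, 265.5), (13.0, 6.0), 90.0) [0.5735 0.1623 0.056 ]
side round grip ((272.0, 189.5), (3.0, 6.0), 90.0) [0.5771 0.2563 0.056 ]
side large grip ((291.9310607910156, 211.32757568359375), (4.270992755889893, 12.255891799926758), 68.19859313964844) [0.5707 0.1616 0.056 ]
```

View pics/g16.png

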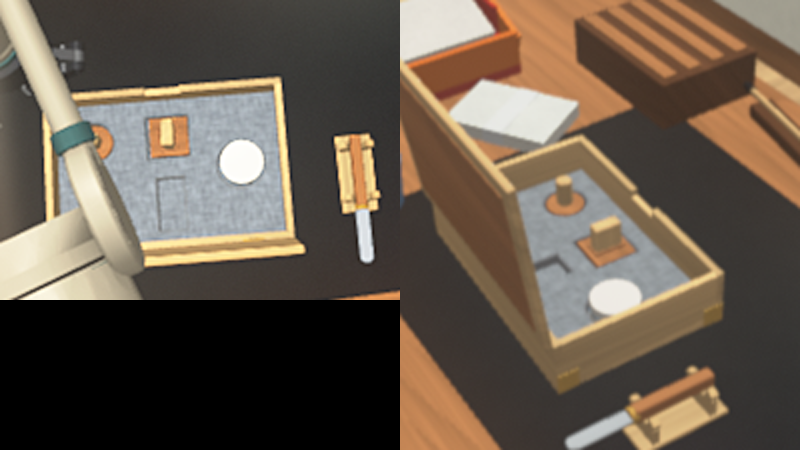

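Both dies are flush in their recesses (side crop: round 565,200; large 605,245), the pot is home at (615,298) and the spatula is on its rest. Now I'll move behind the lid.

Request:
carry_out:
  linear:
    - [-0.04,-0.016,0]
    - [-0.066,-0.027,0]
    - [-0.066,-0.027,0]
    - [-0.066,-0.027,0]
    - [-0.066,-0.027,0]
    - [-0.066,-0.027,0]
    - [-0.066,-0.027,0]
    - [-0.03,-0.008,0]
  angular:
    - [0,0,0]
    - [0,0,0]
    - [0,0,0]
    - [0,0,0]
    - [0,0,0]
    - [0,0,0]
    - [0,0,0]
    - [0,0,0]
  hand: [0,0,0,0,0,0,0,0]

```text
clock: 35.72
position: [0.3413, 0.1635, 0.5284]
ee_rot: [-0.003, 0.029, 1.0, -0.001]
contact_force: [-0.1, 1.0, -0.6]
width: -0.0009
gripper_force: 0.0
```

Request:
carry_out:
  linear:
    - [0,0,0]
    - [0,0,-0.04]
    - [0,0,-0.06]
    - [0,0,-0.06]
    - [0,0,-0.05]
    - [0,0,-0.03]
    - [0,0,0]
    - [0,0,0]
  angular:
    - [0,0,0]
    - [0,0,0]
    - [0,0,0]
    - [0,0,0]
    - [0,0,0]
    - [0,0,0]
    - [0,0,0]
    - [0,0,0]
  hand: [0,0,0,0,0,0,0,0]

```text
clock: 36.38
position: [0.3462, 0.1651, 0.409]
ee_rot: [-0.001, 0.028, 1.0, -0.0]
contact_force: [0.1, 0.9, 1.0]
width: 0.0004
gripper_force: 0.0
```

Request:
carry_out:
  linear:
    - [0.012,0,0]
    - [0.012,0,0]
    - [0.012,0,0]
    - [0.012,0,0]
    - [0.012,0,0]
    - [0.012,0,0]
    - [0.012,0,0]
    - [0.012,0,0]
  angular:
    - [0,0,0]
    - [0,0,0]
    - [0,0,0]
    - [0,0,0]
    - [0,0,0]
    - [0,0,0]
    - [0,0,0]
    - [0,0,0]
  hand: [0,0,0,0,0,0,0,0]

```text
clock: 37.05
position: [0.3937, 0.1648, 0.4103]
ee_rot: [-0.001, 0.028, 1.0, -0.0]
contact_force: [-2.1, -0.4, 2.2]
width: -0.0001
gripper_force: 1.0
```

Request:
carry_out:
  linear:
    - [0.01,0,0]
    - [0.01,0,0]
    - [0.01,0,0]
    - [0.01,0,0]
    - [0.01,0,0]
    - [0.01,0,0]
    - [0.01,0,0]
    - [0.01,0,0]
  angular:
    - [0,0,0]
    - [0,0,0]
    - [0,0,0]
    - [0,0,0]
    - [0,0,0]
    - [0,0,0]
    - [0,0,0]
    - [0,0,0]
  hand: [0,0,0,0,0,0,0,0]

```text
clock: 37.72
position: [0.4337, 0.1648, 0.4099]
ee_rot: [-0.0, 0.028, 1.0, -0.0]
contact_force: [-2.0, -0.1, 0.5]
width: -0.0
gripper_force: 0.9
```

Request:
carry_out:
  linear:
    - [0.014,-0.0005,-0.001]
    - [0.014,-0.0005,-0.002]
    - [0.014,-0.0005,-0.002]
    - [0.014,-0.0005,-0.003]
    - [0.014,-0.0005,-0.003]
    - [0.014,-0.0005,-0.003]
    - [0.014,-0.0005,-0.004]
    - [0.014,-0.0005,-0.004]
  angular:
    - [0,0,0]
    - [0,0,0]
    - [0,0,0]
    - [0,0,0]
    - [0,0,0]
    - [0,0,0]
    - [0,0,0]
    - [0,0,0]
  hand: [0,0,0,0,0,0,0,0]

```text
clock: 38.38
position: [0.4902, 0.1629, 0.399]
ee_rot: [0.0, 0.028, 1.0, 0.0]
contact_force: [-1.4, -0.2, 0.7]
width: 0.0001
gripper_force: 0.6
```

Request:
carry_out:
  linear:
    - [0.012,-0.0005,-0.005]
    - [0.012,-0.0005,-0.006]
    - [0.011,-0.0005,-0.006]
    - [0.011,-0.0005,-0.007]
    - [0.011,-0.0005,-0.007]
    - [0.011,-0.0005,-0.008]
    - [0.01,-0.0005,-0.008]
    - [0.01,-0.0005,-0.009]
  angular:
    - [0,0,0]
    - [0,0,0]
    - [0,0,0]
    - [0,0,0]
    - [0,0,0]
    - [0,0,0]
    - [0,0,0]
    - [0,0,0]
  hand: [0,0,0,0,0,0,0,0]

```text
clock: 39.05
position: [0.5341, 0.1609, 0.3711]
ee_rot: [0.001, 0.028, 1.0, 0.0]
contact_force: [-0.1, -0.1, 0.4]
width: -0.0
gripper_force: 0.5
```

Request:
carry_out:
  linear:
    - [0.01,-0.0005,-0.009]
    - [0.009,-0.0005,-0.009]
    - [0.009,-0.0005,-0.01]
    - [0.009,-0.0005,-0.01]
    - [0.008,-0.0005,-0.01]
    - [0.008,-0.0005,-0.011]
    - [0.007,-0.0005,-0.011]
    - [0.007,-0.0005,-0.011]
  angular:
    - [0,0,0]
    - [0,0,0]
    - [0,0,0]
    - [0,0,0]
    - [0,0,0]
    - [0,0,0]
    - [0,0,0]
    - [0,0,0]
  hand: [0,0,0,0,0,0,0,0]

```text
clock: 39.72
position: [0.5672, 0.1588, 0.3301]
ee_rot: [-0.0, 0.028, 1.0, 0.0]
contact_force: [-0.1, 0.0, 0.8]
width: 0.0002
gripper_force: 0.3
```

Request:
carry_out:
  linear:
    - [0.007,0,-0.011]
    - [0.006,0,-0.012]
    - [0.006,0,-0.012]
    - [0.005,0,-0.012]
    - [0.005,0,-0.012]
    - [0.004,0,-0.012]
    - [0.004,0,-0.012]
    - [0.004,0,-0.012]
  angular:
    - [0,0,0]
    - [0,0,0]
    - [0,0,0]
    - [0,0,0]
    - [0,0,0]
    - [0,0,0]
    - [0,0,0]
    - [0,0,0]
  hand: [0,0,0,0,0,0,0,0]

```text
clock: 40.38
position: [0.5874, 0.1589, 0.2825]
ee_rot: [-0.0, 0.028, 1.0, 0.0]
contact_force: [-0.4, -1.3, 0.6]
width: -0.0002
gripper_force: 0.2
```

Request:
carry_out:
  linear:
    - [0.003,0,-0.011]
    - [0.002,0,-0.011]
    - [0.001,0,-0.01]
    - [0,0,-0.01]
    - [0,0,-0.008]
    - [0,0,-0.008]
    - [0,0,-0.006]
    - [0,0,0]
  angular:
    - [0,0,0]
    - [0,0,0]
    - [0,0,0]
    - [0,0,0]
    - [0,0,0]
    - [0,0,0]
    - [0,0,0]
    - [0,0,0]
  hand: [0,0,0,0,0,0,0,0]

```text
clock: 41.05
position: [0.59, 0.1588, 0.2505]
ee_rot: [-0.001, 0.028, 1.0, -0.0]
contact_force: [0.1, -0.3, -0.1]
width: -0.0003
gripper_force: 0.0
```

Request:
carry_out:
  linear:
    - [0,0,-0.002]
    - [0,0,-0.002]
    - [0,0,-0.002]
    - [0,0,-0.001]
    - [0,0,0]
    - [0,0,0]
  angular:
    - [0,0,0]
    - [0,0,0]
    - [0,0,0]
    - [0,0,0]
    - [0,0,0]
    - [0,0,0]
  hand: [0,0,0,0,0,0]

```text
clock: 41.55
position: [0.5903, 0.1589, 0.2489]
ee_rot: [0.0, 0.028, 1.0, 0.0]
contact_force: [-2.4, -0.1, 4.5]
width: 0.0004
gripper_force: 2.8
```

Request:
carry_out:
  linear:
    - [0,0,-0.003]
    - [0,0,0]
    - [0,0,0]
    - [0,0,0.02]
    - [0,0,0.06]
    - [0,0,0.08]
    - [0,0,0.08]
    - [0,0,0.08]
  angular:
    - [0,0,0]
    - [0,0,0]
    - [0,0,0]
    - [0,0,0]
    - [0,0,0]
    - [0,0,0]
    - [0,0,0]
    - [0,0,0]
  hand: [0,0,0,0,0,0,0,0]

```text
clock: 42.22
position: [0.59, 0.1588, 0.4082]
ee_rot: [-0.0, 0.028, 1.0, 0.0]
contact_force: [0.8, 0.5, -0.5]
width: 0.0003
gripper_force: 0.0
```

```bash
python3 st.py 17 | head -1; python3 - <<'E'
from h import *
a=cv2.imread("pics/side0.png").astype(int); b=cv2.imread("pics/s17.png").astype(int)
d=(np.abs(a-b).max(2)>40).astype(np.uint8)
# case region in the side view: hull of the lid/wall outline
hull=np.array([(205,193),(281,165),(351,233),(351,262),(272,287),(210,215)]); M=cv2.fillPoly(np.zeros(d.shape,np.uint8),[hull],1)
M2=d*M; print("changed px in case",M2.sum(),"of",M.sum(),[cv2.boundingRect(c) for c in cv2.findContours(M2,0,1)[0] if cv2.contourArea(c)>5])
E
```

```text
pos [0.59   0.1588 0.4082] grasp [0.59   0.1588 0.2532] z-axis [-0.0001  0.0001 -1.    ] psi 1.5139635375595086 w 0.0002987987873115596 F [ 0.7658  0.4721 -0.5268] M [0.09   0.0014 0.0321]
changed px in case 0 of 10910 []
```

```bash
python3 -c "
from rig import manip
print(manip.sign_off())"
```

```text
the job is handed in; nothing more can be done
None
```

Job handed in, no verdict returned: the large and round seals (the only two present) and the white pot are in their recesses, the spatula is on its rest and the lid is shut. Two notes: the slot was on the case's far side (world +x), not facing -y as the text says, and one picture I viewed (912 x 576) broke the 800 x 600 limit.

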